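# Chock the can row before lifting the travel bar

### The arm

A 6-joint arm with a two-finger parallel gripper is mounted at the origin on the work surface. World frame = base frame: x ahead of the robot, y to its left, z up, the work surface at z = 0. Lengths are in m, angles in rad, forces in N, time in s.
With the tool pointing down it reaches from about 0.35 to 0.85 m from the base axis. Payload 8.1 kg.
Tool frame: the origin (TCP) lies at the very end of the fingers, on their centre line; the grasp point (between the pads) lies 19 mm behind it (robot.pinch_z is the distance from the TCP to the grasp point, in m); x points along the fingers, z is the direction in which the jaws open and shut, and the axes are right-handed (so a half turn about x gives the same grasp; the last joint's range is limited). The gripper opens to 93 mm and grips with 3 to 60 N. Pads are 15 mm wide; open, the fingers measure 128 mm over their backs; the gripper's body (75 mm by 188 mm) begins 65 mm behind the grasp point.
Start: joints at [1.18, 0.13, 1.488, -0, 1.523, -0.085], TCP at [0.181, 0.572, 0.219] pointing down, gripper open.
Joint ranges: [-2.96, 2.96], [-0.89, 2.26], [0.02, 2.5], [-1.34, 4.48], [0, 2.73], [-2.66, 2.66]. Speed limits (rad/s): [2.39, 2.39, 2.79, 3.14, 3.14, 3.14].

### API

Orientations are given as a rotation vector (axis times angle).
In Python, from plant import robot, optics, ticket gives the robot as it stands.
- The arm moves only by the tool jog_arm, never from a script. Its argument "targets" is a list of rows, each a list of 7 numbers: the shift along the tool's x, y, z in cm, then the turn, a rotation vector about the tool's x, y, z in degrees, then the closure, from 0 (fully open) to 1 (shut). In form: [[dx, dy, dz, ax, ay, az, grip], ...]. A call has 1 to 5 rows; each row is the pose to reach, as a shift and turn from the pose measured when the call began, along the tool's axes at that moment; what a row does not reach only later rows make up. A row lasts 1/8 s, in which the tool goes at most 62.5 mm and 10.7 degrees, less where a joint would pass 70% of its speed; a pose out of reach is approached as far as the arm can. A call with a gripper value outside its range is refused whole. The fingers move at their own pace and stop on an object; "squeeze" is the grip in N (left out, the last holds). Time passes only in rows, so rows that repeat a pose let the fingers close. It gives the time, the measured TCP pose, the force and the opening at its end, in the units of the state.
- robot.read_state(): the state, without advancing time (a new reading comes with each control period).
- optics.read_camera(name): name is "scene" or "top" or "wrist"; returns a dict with "frame" (384x512x3 uint8, red, green, blue), "vertical_fov" (degrees; the focal length in pixels is half the picture's height over the tangent of half this angle, whatever the lens; pixels are square), "cx", "cy" (the principal point, pixels), "k1" (the pictures are not rectified: a ray, as slopes to the right and down, at radius r is drawn at 1 + k1 r^2 times it, then the intrinsics apply), "R" (3x3) and "t" (3): a world point X has camera coordinates R X + t. Camera axes: x right, y down, z forward; pixel columns grow to the right and rows downward; lengths in m; the calibration is good to about 2 mm. A picture is of the moment at which its call begins. There is no depth.
- ticket.close_job(): hands the job in, once; it reports no verdict.
The state is a dict: "t": time; "q": joint angles; "dq": joint speeds; "joint_torque": joint torques, N m; "tool_pos": TCP position; "orientation": TCP orientation; "force": force on the tool from outside, world axes, zero at the start; "wrist_torque": the same for the moment, N m; "opening": finger opening in m.
Only numpy, scipy, OpenCV 4.12 (cv2) and the standard library are available. Lean on these libraries where they do the work, as an engineer would, in place of code of your own. Each camera call takes 0.05 s, during which the arm holds its last target.

### The job

The can rack has to be opened for service, but its row of cans leans on the travel bar and would roll out. Take the rubber wedge chock from the counter, set it thin end first on the rack's sloping tray and push it under the bar against the low side of the front can until the whole row is rolled up tight and firm against the back stop; push gently enough not to dent or lift a can. Then let go of the chock and swing the travel bar up and right over to its stop, with both cans left held on the chock and everything else on the counter left as it stands.

Things in the scene. Friction and masses are not known exactly. Their poses are not given: they have to be found in the camera images.
- chock: Black hard-rubber wedge chock flat on the counter, left or right of the rack: 120 mm long, 40 wide, 34 high, 0.18 kg. Origin: centre of underside; x to the thin end (toe, 2 mm thick, at +60 mm), z up. Top flat from the upright tail face (-60) to +14 mm, then a 35 degree face falls to the toe. Carry it by its sides at x about -35 mm, clear of the bar; push it low on the tail.
- tray: Sloping sheet-metal floor of the one-lane can rack, fixed, 420 mm long, 136 wide. Origin: middle of its low front edge, on the upper face, 30 mm above the counter; x runs up the slope away from the robot, 5 degrees above level; y left; z square to the floor. Bare and open from x = 0 to 145 mm; further up, side walls 44 mm high at y = +-63 mm hold the row of two cans.
- rack: The whole rack, fixed; level frame, origin on the counter, 200 mm behind the tray's front edge. A back stop closes the lane 2 to 26 mm behind the row (set anew each time, not measured): a chock pushed with 4 to 8 N rolls the row up; when the back can meets the stop the push stiffens, and 12 to 14 N is firm (about 9 to 10 N on the can). Bearing down only jams the chock by friction.
- can_front: Tin lying across the tray: 100 mm across its rims, 97 across the body between them, 120 long, about 0.8 kg. Origin: its centre; y its long axis (x, z turn as it rolls). At first it leans on the bar, axis at tray x = 205, z = 50 mm. The chock just touches it with its origin 76 mm down the slope from the can's axis. Over 13 N from the chock on it dents it.
- can_back: The second tin, equal to the first, lying behind it up the slope and leaning on it. Origin: its centre; y its long axis.
- travel_bar (a joint): Angle of the travel bar, rad: 0 = down in front of the row, growing as it swings up and over the front can to its stop at 2.2. A wire bail, 10 mm thick, across the lane at tray x = 150 mm, 45 mm clear of the floor when down, so the chock passes under it. Light (about 0.15 N m); falls back if let go short of upright; past it, it rests on its stop by its own weight.
- bar_grip (a point): Middle of the black round grip on the bar's lever, right of the rack: a rod 14 mm thick, 55 mm long, parallel to the tray's y axis, free to turn between fingers that pinch it from above, closing along the tray's x. It travels on an arc of 86 mm radius about bar_pivot.
- bar_pivot (a point): Point on the bar's hinge axis (parallel to the tray's y) beside the grip: tray x = 205, y = -106, z = 62 mm. With the bar down the grip lies 86 mm away, 10 degrees above the tray's -x direction; it swings up and over towards +x.
- shaker: Glass shaker, 50 mm across, 99 mm high, standing on the other side of the rack from the chock; leave it alone. Origin: centre of its underside.
- flask: Green steel drinking flask, 72 mm across, 250 mm high, standing at the back left; leave it alone. Origin: centre of its underside.
- spare_can: A third tin like the others, standing upright at the back right; leave it alone. Origin: centre of its underside.
- cutlery_bin: Black open bin of plastic cutlery, 160 x 120 x 70 mm, far right; leave it alone. Origin: centre of its underside.
Mind the look-alikes: they are no part of the job. Leave any brown or orange look-alike of the chock alone.

How it is judged:
On the way, in this order (a step that is already met when the one before it is completed fails the run):
1. with the travel bar down, the chock lies on the tray under the bar and presses the front can firmly (over 8 N) (value of joint travel_bar below 0.15 rad and contact force between chock and can_front above 8 N and z of chock in the frame of tray below 0.006 m and x of chock in the frame of tray above 0.1 m), for 0.2 s.
2. the travel bar is swung over to its stop (value of joint travel_bar above 2.05 rad), for 0.2 s.
At the end, for the whole second after the job is handed in: The travel bar is over at its stop (beyond 2.05 rad). The chock lies flat on the tray, bearing on the front can with over 0.8 N and at rest. Both cans are at rest on the tray floor (axes under 53 mm above it), the front one above the place where the bar had held it (axis at tray x 205.5 to 235 mm) (value of joint travel_bar above 2.05 rad and contact force between chock and can_front above 0.8 N and x of can_front in the frame of tray between 0.2055 and 0.235 m and z of each of can_front, can_back in the frame of tray below 0.053 m and z of chock in the frame of tray below 0.005 m and linear speed of each of can_front, can_back, chock below 0.01 m/s); the robot touches nothing.
It fails at once if the front can is dented (chock on can over 13 N) (contact force between chock and can_front above 13 N).
It fails at once if a can rolls out past the bar's place or is lifted off the tray (x of can_front in the frame of tray below 0.2 m or z of any of can_front, can_back in the frame of tray above 0.055 m).
It fails at once if a bystander is shifted by more than 30 mm or knocked over (distance of any of shaker, flask, spare_can, cutlery_bin from where it was at the start of the episode above 0.03 m or angle between any of shaker, flask, spare_can's own z axis and vertical above 0.4 rad).
It also fails if it takes over 72 s, if anything falls off the work surface, if the arm or the gripper's body presses on something with over 40 N, if the wrist force passes 120 N, or if a joint passes its speed limit or range.

## Working session

There is one attempt and no reset: what is moved stays moved. The work goes in short steps, Python scripts to look and compute and a tool call to move; the robot and the scene stay as the last step left them, time stands still between calls to the robot, and variables do not carry over. Pictures are saved under pics/ and viewed, and the job is handed in when it is done.

Besides the shell and the picture viewer there is one more tool, called after "Call:" as name(argument=value, ...) on one line, values as JSON. jog_arm: Moves the arm, as the interface text tells. Its arguments: {"type":"object","properties":{"targets":{"type":"array"},"squeeze":{"type":"number"}},"required":["targets"]}

```bash
ls; mkdir -p pics; python3 - <<'E'
from plant import robot, optics, ticket
import cv2, numpy as np
s=robot.read_state(); print({k:np.round(v,3).tolist() for k,v in s.items()})
for n in ["scene","top","wrist"]:
    c=optics.read_camera(n)
    cv2.imwrite(f"pics/{n}0.png",cv2.cvtColor(c["frame"],cv2.COLOR_RGB2BGR))
    print(n,c["vertical_fov"],c["cx"],c["cy"],c["k1"],np.round(c["R"],4).tolist(),np.round(c["t"],4).tolist())
E
```

```text
pics
{'t': 0.0, 'q': [1.18, 0.131, 1.489, -0.0, 1.523, -0.085], 'dq': [-0.001, -0.0, -0.002, 0.001, -0.001, -0.003], 'joint_torque': [-0.002, -55.982, -49.175, 0.076, 0.035, -0.0], 'tool_pos': [0.18, 0.572, 0.218], 'orientation': [-0.982, 1.34, 0.98], 'force': [-0.225, 0.736, -0.338], 'wrist_torque': [-0.008, 0.038, 0.018], 'opening': 0.093}
scene 43.0094354656711 254.55661693676547 185.24600603408382 -0.055336432982536085 [[-0.8282, 0.5603, -0.0124], [0.4089, 0.589, -0.697], [-0.3832, -0.5823, -0.7169]] [0.4499, -0.0352, 1.7539]
top 49.27780544782032 253.54464771592322 189.1646172611785 -0.11138892515344698 [[0.0234, -0.9997, -0.0098], [-0.9813, -0.0211, -0.1913], [0.191, 0.0141, -0.9815]] [-0.1106, 0.4384, 1.4866]
wrist 61.71380733303931 254.85424443572617 187.9581588564195 -0.030427786305287037 [[0.3001, 0.9539, -0.0007], [0.9265, -0.2912, 0.2384], [0.2272, -0.0722, -0.9712]] [-0.6009, -0.0286, 0.3883]
```

View pics/scene0.png

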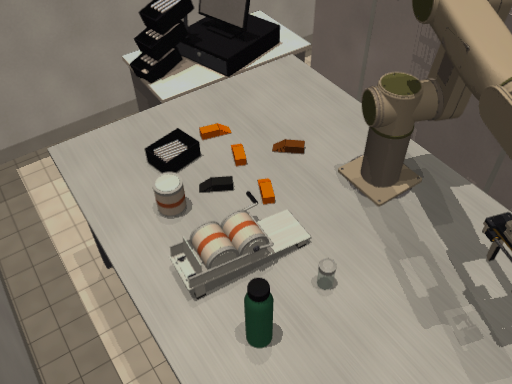

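View pics/top0.png

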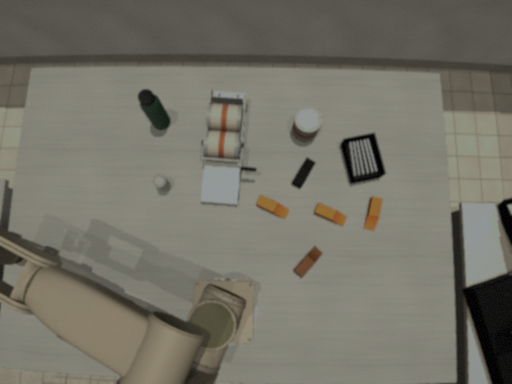

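View pics/wrist0.png

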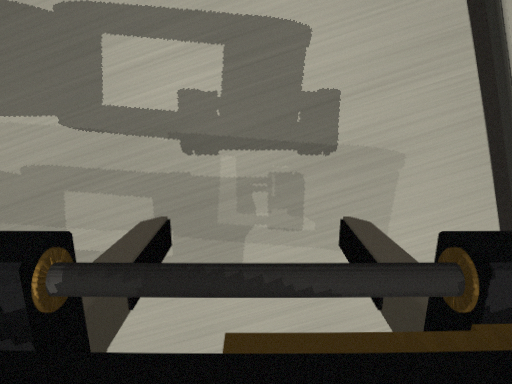

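The chock candidates are: black at scene (216,184) / top (303,173); orange at top (272,206), (330,214) and (373,213); brown at top (307,262). Only the black one fits the description. Next I'll check it in an enlarged crop.

```bash
cat > h.py <<'E'
import cv2, numpy as np
from plant import robot, optics
from scipy.spatial.transform import Rotation as Rot
def K(c):
    f=c["frame"].shape[0]/2/np.tan(np.radians(c["vertical_fov"]/2)); return f
def ray(c,px):
    f=K(c); R=np.array(c["R"]);t=np.array(c["t"])
    d=np.array([(px[0]-c["cx"])/f,(px[1]-c["cy"])/f]); u=d.copy()
    for _ in range(20): u=d/(1+c["k1"]*(u@u))
    return -R.T@t, R.T@np.array([u[0],u[1],1.0])
def onz(c,px,z):
    o,d=ray(c,px); return o+d*(z-o[2])/d[2]
def proj(c,X):
    f=K(c); p=np.array(c["R"])@np.asarray(X)+np.array(c["t"]); u=p[:2]/p[2]; u=u*(1+c["k1"]*(u@u)); return np.array([c["cx"],c["cy"]])+f*u
def tri(c1,p1,c2,p2):
    o1,d1=ray(c1,p1);o2,d2=ray(c2,p2);d1/=np.linalg.norm(d1);d2/=np.linalg.norm(d2)
    A=np.stack([d1,-d2],1); s=np.linalg.lstsq(A,o2-o1,rcond=None)[0]
    a=o1+d1*s[0];b=o2+d2*s[1]; return (a+b)/2,np.linalg.norm(a-b)
def save(im,fn,box=None,k=1):
    if box: im=im[box[1]:box[3],box[0]:box[2]]
    im=cv2.resize(im,None,fx=k,fy=k,interpolation=cv2.INTER_CUBIC); cv2.imwrite(fn,cv2.cvtColor(im,cv2.COLOR_RGB2BGR))
E
python3 - <<'E'
from h import *
t=optics.read_camera("top"); s=optics.read_camera("scene")
save(t["frame"],"pics/t1.png",(190,80,330,220),5)
save(s["frame"],"pics/s1.png",(160,160,320,300),5)
E
```

```text
(no output)
```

View pics/t1.png

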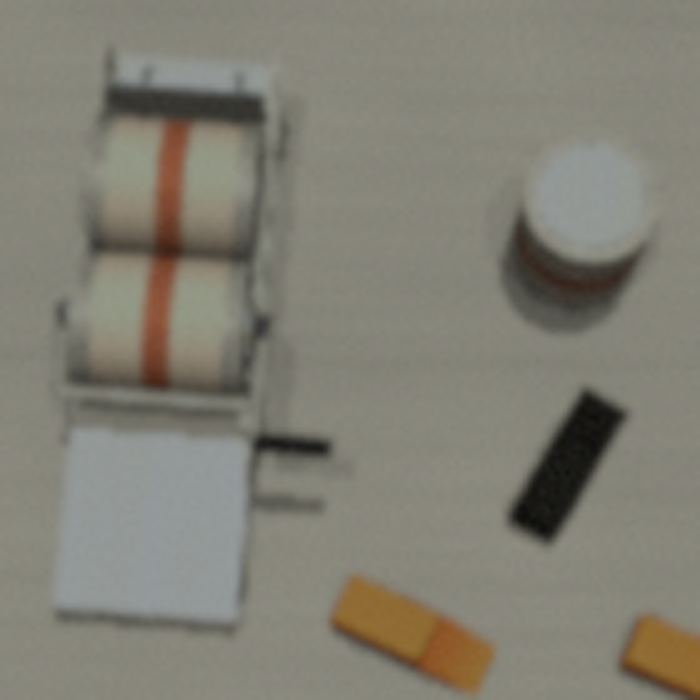

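View pics/s1.png

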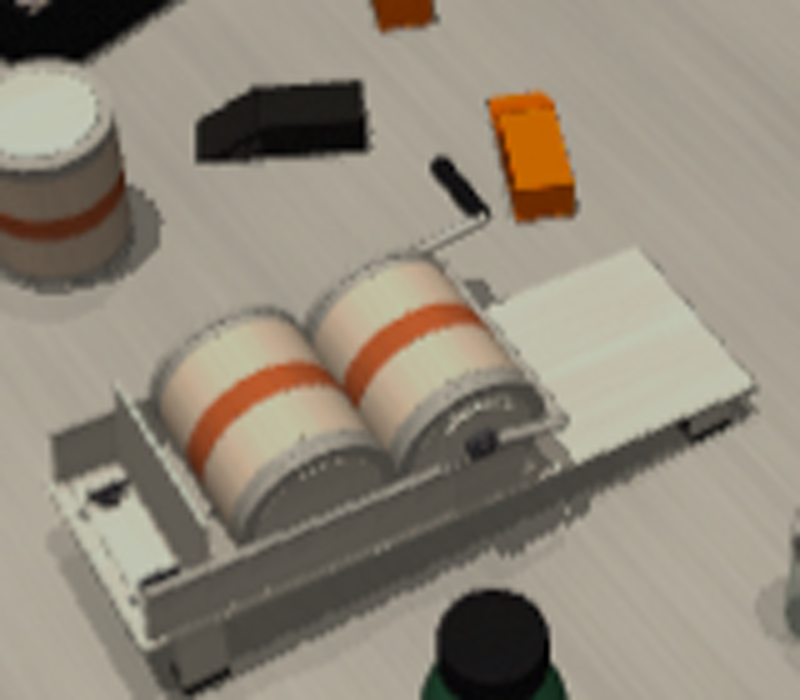

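The crop shows the black wedge with its upright tail toward the robot and its toe pointing away, up and right in the top view (toe about (311,159), tail about (297,187)). Now the measurements.

```bash
python3 - <<'E'
from h import *
t=optics.read_camera("top"); s=optics.read_camera("scene")
for n,c in (("top",t),("scene",s)): print(n,"cam at",np.round(-np.array(c["R"]).T@np.array(c["t"]),3))
# tray white floor
def poly(c,box,f):
    im=c["frame"].astype(int); m=f(im).astype(np.uint8); M=np.zeros_like(m); M[box[1]:box[3],box[0]:box[2]]=m[box[1]:box[3],box[0]:box[2]]
    n,l,st,_=cv2.connectedComponentsWithStats(M); k=1+np.argmax(st[1:,4]); cc=cv2.findContours((l==k).astype(np.uint8),cv2.RETR_EXTERNAL,cv2.CHAIN_APPROX_NONE)[0][0]
    return cc,st[k]
im=t["frame"].astype(int); print(im[190,220],im[190,190],im[173,303])
cc,st=poly(t,(285,150,320,195),lambda i:i.sum(2)<150); r=cv2.minAreaRect(cc); print("chock top",st,r); 
b=cv2.boxPoints(r)
for p in b: print(np.round(p,1),np.round(onz(t,p,0.0),4),np.round(onz(t,p,0.034),4))
cc,st=poly(s,(190,165,240,200),lambda i:i.sum(2)<150); print("chock scene",st,cv2.approxPolyDP(cc,2,True)[:,0].tolist())
for p in cv2.approxPolyDP(cc,2,True)[:,0]: print(p,np.round(onz(s,p,0),4),np.round(onz(s,p,0.034),4))
print("tray")
for p in [(201.4,202.4),(238,205.2)]: print(np.round(onz(t,p,0.03),4))
for p in [(311,237),(287.6,210)]: print(np.round(onz(s,p,0.03),4))
cc,st=poly(t,(190,160,250,215),lambda i:(i[:,:,2]>i[:,:,0]+3)&(i.sum(2)>330)); print("tray top",st,cv2.minAreaRect(cc),cv2.approxPolyDP(cc,2,True)[:,0].tolist())
for p in cv2.approxPolyDP(cc,2,True)[:,0]: print(p,np.round(onz(t,p,0.03),4))
print("grip",tri(t,(190+292/5,80+445/5),s,(160+460/5,160+187/5)))
for n,p in (("shaker",(162,185)),("spare",(305,137)),("bin",(362,158))): print(n,np.round(onz(t,p,0.0),3))
E
```

```text
top cam at [ 0.149 -0.122  1.542]
scene cam at [1.059 0.79  1.239]
[148 152 155] [137 136 125] [28 28 24]
chock top [293 159  21  29 262] ((302.8627014160156, 172.87823486328125), (9.1416597366333, 29.15253448486328), 30.25643539428711)
[291.6 183.2] [ 0.475  -0.2427  0.    ] [ 0.4678 -0.24    0.034 ]
[306.3 158. ] [ 0.5743 -0.2982  0.    ] [ 0.5649 -0.2944  0.034 ]
[314.2 162.6] [ 0.5569 -0.3283  0.    ] [ 0.5479 -0.3238  0.034 ]
[299.5 187.8] [ 0.458  -0.2725  0.    ] [ 0.4512 -0.2692  0.034 ]
chock scene [200 177  33  15 407] [[231, 177], [210, 178], [200, 184], [200, 191], [232, 189]]
[231 177] [ 0.4437 -0.2989  0.    ] [ 0.4606 -0.269   0.034 ]
[210 178] [ 0.5087 -0.3378  0.    ] [ 0.5238 -0.3068  0.034 ]
[200 184] [ 0.5534 -0.332   0.    ] [ 0.5673 -0.3012  0.034 ]
[200 191] [ 0.5704 -0.302   0.    ] [ 0.5839 -0.272   0.034 ]
[232 189] [ 0.4727 -0.2461  0.    ] [ 0.4888 -0.2176  0.034 ]
tray
[0.3895 0.0895 0.03  ]
[ 0.3822 -0.0452  0.03  ]
[0.3946 0.0966 0.03  ]
[ 0.3875 -0.0354  0.03  ]
tray top [202 167  37  36 891] ((220.42352294921875, 183.99411010742188), (35.2036933898925
[... 553 characters left out ...]
  ]
[219 184] [0.4598 0.0275 0.03  ]
[217 188] [0.4446 0.0343 0.03  ]
[213 185] [0.4555 0.0496 0.03  ]
[213 189] [0.4405 0.0489 0.03  ]
[217 189] [0.4408 0.0341 0.03  ]
[212 199] [0.403 0.051 0.03 ]
[209 197] [0.4102 0.0624 0.03  ]
[212 192] [0.4292 0.0521 0.03  ]
[208 194] [0.4214 0.0666 0.03  ]
[206 191] [0.4324 0.0745 0.03  ]
[214 183] [0.4632 0.0462 0.03  ]
[210 181] [0.4704 0.0613 0.03  ]
[214 177] [0.4859 0.0471 0.03  ]
[211 173] [0.5009 0.0589 0.03  ]
[213 169] [0.5163 0.0521 0.03  ]
[207 181] [0.4702 0.0725 0.03  ]
grip (array([ 0.4969092 , -0.08160974,  0.11772778]), np.float64(0.0016063807525768562))
shaker [0.458 0.247 0.   ]
spare [ 0.658 -0.294  0.   ]
bin [ 0.579 -0.513  0.   ]
```

```bash
cat >> h.py <<'E'
PSI=np.radians(-3.1); P0=np.array([0.389,0.027,0.03]); 
RT=Rot.from_euler('z',PSI)*Rot.from_euler('y',-np.radians(5))
def tw(p): return P0+RT.apply(np.array(p)/1000.)   # tray mm -> world
def wt(X): return RT.inv().apply(np.asarray(X)-P0)*1000
def toolR(ax,az):
    ax=np.array(ax,float);ax/=np.linalg.norm(ax);az=np.array(az,float);az-=ax*(az@ax);az/=np.linalg.norm(az)
    return Rot.from_matrix(np.stack([ax,np.cross(az,ax),az],1))
def plan(pos,R):
    s=robot.read_state(); p=np.array(s["tool_pos"]);C=Rot.from_rotvec(s["orientation"])
    d=C.inv().apply(np.array(pos)-p)*100; rv=np.degrees((C.inv()*R).as_rotvec())
    n=max(np.linalg.norm(d)/6.2,np.linalg.norm(rv)/10.5)
    print("t",s["t"],"shift cm",np.round(d,2),"turn",np.round(rv,1),"rows>=",round(n,1),"|",np.round(p,4),"F",np.round(s["force"],1),"op",round(s["opening"],4))
E
python3 - <<'E'
from h import *
s=robot.read_state(); print(np.round(Rot.from_rotvec(s["orientation"]).as_matrix(),3))
print(tw((0,0,0)),wt((0.497,-0.0816,0.1177)))
a=np.radians(-29)
for sg in (1,-1):
    R=toolR((0,0,-1),sg*np.array((-np.sin(a),np.cos(a),0)))
    plan((0.42,0.15,0.22),R); plan((0.482,-0.267,0.15),R)
E
```

```text
[[-0.    -0.954  0.301]
 [-0.     0.301  0.954]
 [-1.     0.    -0.   ]]
[0.389 0.027 0.03 ] [ 120.92575852 -102.6005706    77.45536675]
t 0.35 shift cm [ -0.15 -35.54 -33.04] turn [11.5 -0.   0. ] rows>= 7.8 | [0.1806 0.5721 0.2184] F [ 0.3 -0.5 -1.1] op 0.0932
t 0.35 shift cm [  6.87 -54.   -70.94] turn [11.5 -0.   0. ] rows>= 14.4 | [0.1806 0.5721 0.2184] F [ 0.3 -0.5 -1.1] op 0.0932
t 0.35 shift cm [ -0.15 -35.54 -33.04] turn [-168.5   -0.    -0. ] rows>= 16.0 | [0.1806 0.5721 0.2184] F [ 0.3 -0.5 -1.1] op 0.0932
t 0.35 shift cm [  6.87 -54.   -70.94] turn [-168.5   -0.    -0. ] rows>= 16.0 | [0.1806 0.5721 0.2184] F [ 0.3 -0.5 -1.1] op 0.0932
```

Call:
jog_arm(targets=[[0,-4.5,-4.2,2,0,0,0],[0,-9,-8.4,4,0,0,0],[0,-13.5,-12.6,6,0,0,0],[0,-18,-16.8,8,0,0,0],[0,-22.5,-21,11.5,0,0,0]])

```text
t: 0.98
tool_pos: [0.3325, 0.3024, 0.2187]
orientation: [-0.828, 1.407, 0.827]
force: [1.8, -0.6, 0.6]
opening: 0.0932
```

```bash
python3 - <<'E'
from h import *
a=np.radians(-29)
R=toolR((0,0,-1),np.array((-np.sin(a),np.cos(a),0)))
plan((0.42,0.12,0.22),R); plan((0.43,-0.24,0.22),R)
E
```

```text
t 0.975 shift cm [ -0.13 -16.51 -11.69] turn [-0.1  0.   0. ] rows>= 3.3 | [0.3325 0.3024 0.2187] F [ 1.8 -0.6  0.6] op 0.0932
t 0.975 shift cm [ -0.13 -34.88 -42.66] turn [-0.1  0.   0. ] rows>= 8.9 | [0.3325 0.3024 0.2187] F [ 1.8 -0.6  0.6] op 0.0932
```

Call:
jog_arm(targets=[[0,-3.8,-4.6,0,0,0,0],[0,-7.6,-9.2,0,0,0,0],[0,-11.4,-13.8,0,0,0,0],[0,-15.2,-18.4,0,0,0,0],[0,-19,-23,0,0,0,0]])

```text
t: 1.6
tool_pos: [0.3869, 0.0072, 0.2191]
orientation: [-0.828, 1.406, 0.827]
force: [0.8, 0.1, -0.7]
opening: 0.0928
```

Call:
jog_arm(targets=[[0,-3.8,-4.6,0,0,0,0],[0,-7.6,-9.2,0,0,0,0],[0,-11.4,-13.8,0,0,0,0],[0,-15.6,-18,0,0,0,0],[0,-15.6,-18,0,0,0,0]])

```text
t: 2.22
tool_pos: [0.4355, -0.2293, 0.2182]
orientation: [-0.824, 1.408, 0.824]
force: [-0.0, 0.5, 0.5]
opening: 0.0931
```

```bash
python3 - <<'E'
from h import *
a=np.radians(-29)
R=toolR((0,0,-1),np.array((-np.sin(a),np.cos(a),0)))
plan((0.482,-0.267,0.15),R)
c=optics.read_camera("wrist"); save(c["frame"],"pics/w2.png"); np.save("w2.npy",c)
for p in [(0.513-.06*np.cos(a),-0.284-.06*np.sin(a),0),(0.513+.06*np.cos(a),-0.284+.06*np.sin(a),0)]: print(proj(c,p))
E
```

```text
t 2.225 shift cm [ 6.82 -5.9  -1.01] turn [-0.3  0.   0. ] rows>= 1.5 | [ 0.4355 -0.2293  0.2182] F [-0.   0.5  0.5] op 0.0931
[245.17017853 192.46326988]
[246.26978578 279.96857439]
```

View pics/w2.png

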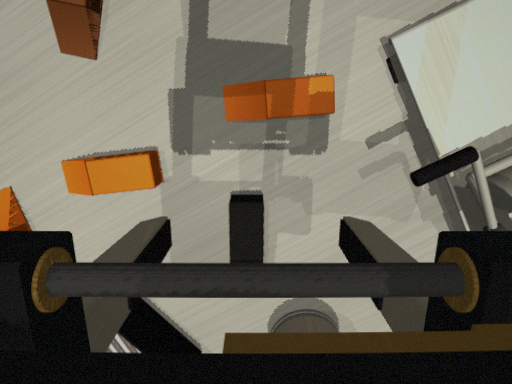

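```bash
python3 - <<'E'
from h import *
c=np.load("w2.npy",allow_pickle=True).item()
im=c["frame"].astype(int).sum(2); 
for r in range(188,206,2): print(r,np.where(im[r,215:280]<130)[0][[0,-1]]+215 if (im[r,215:280]<130).any() else None, im[r,247])
for r in (200,230,260): print(r,np.where(im[r,215:280]<130)[0][[0,-1]]+215)
a=np.radians(-29); x=np.array([np.cos(a),np.sin(a)]); y=np.array([-x[1],x[0]])
for z in (0,.034):
  P=onz(c,(247,194),z)[:2]; print(z,P,"origin",P+.06*x)
  for p in ((229.5,250),(265,250)): print(onz(c,p,z)[:2]@y)
print("rel cam", -np.array(c["R"]).T@c["t"])
for p in ((388,38),): print("tray corner",wt(onz(c,p,.03)))
for p in ((412,180),(478,153),(445,166)): print("grip",wt(onz(c,p,.1172)))
E
```

```text
188 None 433
190 None 296
192 None 241
194 None 158
196 [231 262] 43
198 [231 262] 28
200 [230 262] 18
202 [230 262] 42
204 [230 262] 77
200 [230 262]
230 [230 262]
260 [230 262]
0 [ 0.4633343  -0.25391071] origin [ 0.51581148 -0.28299928]
-0.020879649846410435
0.02502935804301429
0.034 [ 0.45585503 -0.24877598] origin [ 0.50833222 -0.27786456]
-0.01793960688427717
0.023903931369074184
rel cam [ 0.3788753  -0.19592724  0.38394242]
tray corner [ -1.98668023 -68.10486583   0.173812  ]
grip [ 121.14683248 -127.93634713   76.93411537]
grip [124.01721351 -68.97188016  76.68298957]
grip [122.1560216  -98.20276603  76.84582276]
```

The wrist view shows the black chock at columns 230–262 with its tail at row 195, about where predicted. It also gives the tray's front-right corner (388,38) and the grip around (445,166), which match the tray frame within a few mm. Going down to grasp.

```bash
python3 - <<'E'
from h import *
a=np.radians(-29)
R=toolR((0,0,-1),np.array((-np.sin(a),np.cos(a),0)))
plan((0.4834,-0.2655,0.10),R)
plan((0.4834,-0.2655,0.008),R)
E
```

```text
t 2.275 shift cm [11.85 -6.06 -1.  ] turn [-0.3  0.1  0. ] rows>= 2.2 | [ 0.4353 -0.2273  0.2185] F [-0.5 -0.4 -0.4] op 0.0931
t 2.275 shift cm [21.05 -6.06 -1.01] turn [-0.3  0.1  0. ] rows>= 3.5 | [ 0.4353 -0.2273  0.2185] F [-0.5 -0.4 -0.4] op 0.0931
```

Call:
jog_arm(targets=[[5,-3,-0.5,-0.3,0,0,0],[9,-6,-1,-0.3,0,0,0],[13.5,-6,-1,-0.3,0,0,0],[17.5,-6,-1,-0.3,0,0,0],[19,-6,-1,-0.3,0,0,0]])

```text
t: 2.9
tool_pos: [0.4814, -0.2627, 0.0262]
orientation: [-0.827, 1.407, 0.834]
force: [-0.2, 0.8, -0.2]
opening: 0.093
```

```bash
python3 - <<'E'
from h import *
a=np.radians(-29)
R=toolR((0,0,-1),np.array((-np.sin(a),np.cos(a),0)))
plan((0.4834,-0.2655,0.008),R)
E
```

```text
t 2.9 shift cm [ 1.82 -0.31 -0.15] turn [ 0.1  0.1 -0.2] rows>= 0.3 | [ 0.4814 -0.2627  0.0262] F [-0.2  0.8 -0.2] op 0.093
```

Call:
jog_arm(targets=[[1.0,-0.3,-0.1,0,0,0,0],[1.8,-0.3,-0.1,0,0,0,0],[1.8,-0.3,-0.1,0,0,0,0]])

```text
t: 3.28
tool_pos: [0.4839, -0.2651, 0.0087]
orientation: [-0.827, 1.406, 0.834]
force: [-0.4, 0.3, -0.1]
opening: 0.0932
```

Call:
jog_arm(targets=[[0,0,0,0,0,0,0.5],[0,0,0,0,0,0,0.7],[0,0,0,0,0,0,0.8],[0,0,0,0,0,0,0.8],[0,0,0,0,0,0,0.8]], squeeze=25)

```text
t: 3.9
tool_pos: [0.4839, -0.2651, 0.0087]
orientation: [-0.827, 1.406, 0.834]
force: [-0.8, -0.4, 0.5]
opening: 0.0472
```

```bash
python3 - <<'E'
from h import *
s=robot.read_state(); print(s["t"],s["tool_pos"],s["opening"],s["force"])
ax=RT.apply((0,0,-1)); az=RT.apply((0,1,0)); R=toolR(ax,az)
plan((0.40,-0.22,0.2),R); print(tw((60,0,60)));plan(tw((60,0,60)),R)
c=optics.read_camera("wrist"); save(c["frame"],"pics/w3.png")
E
```

```text
3.9 [ 0.48388695 -0.26512112  0.0086827 ] 0.04722630069465908 [-0.79682745 -0.4180768   0.45542423]
t 3.9 shift cm [-19.1    9.59  -0.06] turn [-25.8  -1.   -5.1] rows>= 3.4 | [ 0.4839 -0.2651  0.0087] F [-0.8 -0.4  0.5] op 0.0472
[0.44346252 0.02405042 0.09500103]
t 3.9 shift cm [-8.53 17.53 23.39] turn [-25.8  -1.   -5.1] rows>= 4.9 | [ 0.4839 -0.2651  0.0087] F [-0.8 -0.4  0.5] op 0.0472
```

View pics/w3.png

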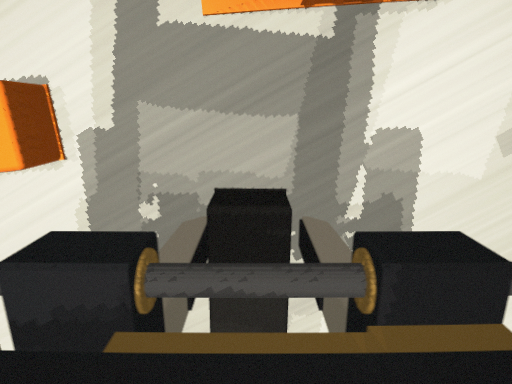

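Call:
jog_arm(targets=[[0,0,0,0,0,0,1],[0,0,0,0,0,0,1],[0,0,0,0,0,0,1]], squeeze=25)

```text
t: 4.32
tool_pos: [0.4837, -0.2652, 0.0086]
orientation: [-0.827, 1.407, 0.834]
force: [-0.6, -0.0, 0.4]
opening: 0.0399
```

Call:
jog_arm(targets=[[-3,0,0,0,0,0,1],[-8,2,0,-5,0,-1,1],[-13,5,0,-13,0,-3,1],[-18,9.5,0,-20,-0.5,-4,1],[-19,9.5,0,-25.8,-1,-5,1]])

```text
t: 4.95
tool_pos: [0.401, -0.2198, 0.203]
orientation: [-1.219, 1.168, 1.104]
force: [0.4, 0.6, -2.6]
opening: 0.0398
```

```bash
python3 - <<'E'
from h import *
ax=RT.apply((0,0,-1)); az=RT.apply((0,1,0)); R=toolR(ax,az)
plan((0.40,-0.22,0.2),R); plan(tw((55,0,70))+[0,0,0.04],R)
c=optics.read_camera("wrist"); save(c["frame"],"pics/w4.png")
E
```

```text
t 4.95 shift cm [ 0.29  0.13 -0.03] turn [ 0.3 -0.1  0.2] rows>= 0.1 | [ 0.401  -0.2198  0.203 ] F [ 0.4  0.6 -2.6] op 0.0398
t 4.95 shift cm [ 5.97 -1.91 24.58] turn [ 0.3 -0.1  0.2] rows>= 4.1 | [ 0.401  -0.2198  0.203 ] F [ 0.4  0.6 -2.6] op 0.0398
```

View pics/w4.png

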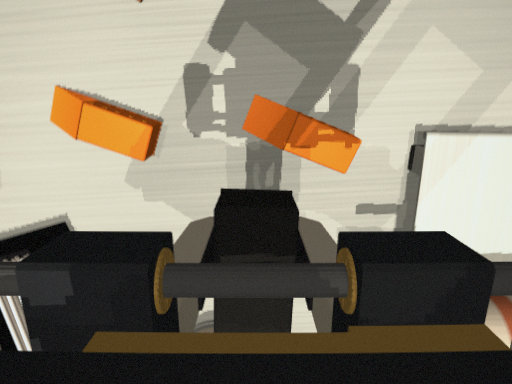

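The chock is held (opening 39.8 mm, wrist load about 2 N) with its tail edge at row 190, and the tray edge runs parallel to the image rows. Now I'll check where the chock sits in the hand.

```bash
python3 - <<'E'
from h import *
s=robot.read_state(); c=optics.read_camera("wrist"); p=np.array(s["tool_pos"]);C=Rot.from_rotvec(s["orientation"])
im=c["frame"].astype(int).sum(2)
print([ (r,im[r,256]) for r in range(184,212,2)])
def onplane(px,h): # tool-x plane at -h (h above tcp), in tool frame mm
    o,d=ray(c,px); o=C.inv().apply(o-p); d=C.inv().apply(d); return (o+d*(-h-o[0])/d[0])*1000
for h in (-.0086,.0254):
  for px in ((216,191),(256,190),(297,191),(256,207)): print(h,px,np.round(onplane(px,h),1))
# tray front edge
for col in (430,470,505):
  k=np.argmax(np.diff(im[110:150,col]));print(col,110+k, [im[r,col] for r in range(122,140,2)], wt(onz(c,(col,132),.03)))
E
```

```text
[(184, np.int64(345)), (186, np.int64(343)), (188, np.int64(338)), (190, np.int64(36)), (192, np.int64(48)), (194, np.int64(37)), (196, np.int64(37)), (198, np.int64(37)), (200, np.int64(33)), (202, np.int64(53)), (204, np.int64(33)), (206, np.int64(37)), (208, np.int64(58)), (210, np.int64(65))]
-0.0086 (216, 191) [  8.6  20.4 -20.4]
-0.0086 (256, 190) [ 8.6 21.   2. ]
-0.0086 (297, 191) [ 8.6 20.4 25. ]
-0.0086 (256, 207) [ 8.6 11.1  2. ]
0.0254 (216, 191) [-25.4  29.1 -16.2]
0.0254 (256, 190) [-25.4  29.6   1.8]
0.0254 (297, 191) [-25.4  29.1  20.3]
0.0254 (256, 207) [-25.4  21.6   1.8]
430 132 [np.int64(632), np.int64(628), np.int64(441), np.int64(424), np.int64(416), np.int64(288), np.int64(548), np.int64(653), np.int64(705)] [ -2.61314584 -63.19044926   0.22862064]
470 134 [np.int64(569), np.int64(579), np.int64(422), np.int64(389), np.int64(395), np.int64(374), np.int64(405), np.int64(569), np.int64(666)] [ -3.34536096 -20.56687848   0.29268116]
505 135 [np.int64(601), np.int64(618), np.int64(616), np.int64(401), np.int64(393), np.int64(393), np.int64(348), np.int64(544), np.int64(659)] [-4.04852818 17.26621201  0.35420032]
```

Call:
jog_arm(targets=[[0.5,-0.4,5.5,0,0,0,1],[1.2,-0.8,11,0,0,0,1],[2.5,-1.2,16.5,0,0,0,1],[4,-1.5,22,0.2,0,0,1],[6,-1.5,24.6,0.3,0,0.2,1]])

```text
t: 5.68
tool_pos: [0.4344, 0.0267, 0.1408]
orientation: [-1.208, 1.176, 1.103]
force: [0.5, -0.7, -0.8]
opening: 0.04
```

```bash
python3 - <<'E'
from h import *
ax=RT.apply((0,0,-1)); az=RT.apply((0,1,0)); R=toolR(ax,az)
plan(tw((51,0,20)),R); print(wt(robot.read_state()["tool_pos"]))
c=optics.read_camera("wrist"); save(c["frame"],"pics/w5.png")
for q in ((0,68,0),(0,-68,0),(0,0,0)): print(proj(c,tw(q)))
t=optics.read_camera("top");save(t["frame"],"pics/t5.png",(170,80,330,220),5)
E
```

```text
t 5.675 shift cm [ 8.64  0.36 -0.21] turn [-0.2 -0.1 -0.1] rows>= 1.4 | [0.4344 0.0267 0.1408] F [ 0.5 -0.7 -0.8] op 0.04
[ 54.86010974   2.19307649 106.3961598 ]
[332.10418717 121.86346534]
[168.85098174 122.40117688]
[250.43244763 122.001932  ]
```

View pics/w5.png

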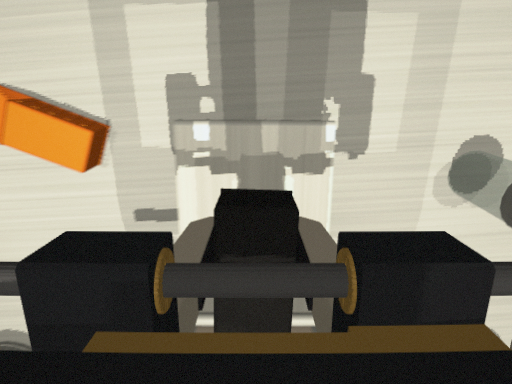

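The wrist view shows the tray's front edge at row 121, columns about 172–335. That is roughly 3 px right of the prediction, so the tray centre moves +2 mm in y. Lowering the chock.

```bash
sed -i 's/P0=np.array(\[0.389,0.027,0.03\])/P0=np.array([0.3885,0.0293,0.03])/' h.py; python3 - <<'E'
from h import *
ax=RT.apply((0,0,-1)); az=RT.apply((0,1,0)); R=toolR(ax,az)
plan(tw((51,0,20)),R)
plan(tw((51,0,11)),R)
E
```

```text
t 5.775 shift cm [8.41 0.16 0.03] turn [-0.1 -0.1 -0.4] rows>= 1.4 | [0.4324 0.0267 0.1383] F [-0.4  1.  -2.9] op 0.0402
t 5.775 shift cm [9.31 0.15 0.04] turn [-0.1 -0.1 -0.4] rows>= 1.5 | [0.4324 0.0267 0.1383] F [-0.4  1.  -2.9] op 0.0402
```

Call:
jog_arm(targets=[[4,0.1,0,0,0,-0.3,1],[7,0.15,0,0,0,-0.4,1],[8.5,0.15,0,0,0,-0.4,1],[9.0,0.15,0,0,0,-0.4,1],[9.0,0.15,0,0,0,-0.4,1]])

```text
t: 6.4
tool_pos: [0.4378, 0.0256, 0.0493]
orientation: [-1.208, 1.177, 1.103]
force: [-8.1, -0.9, 7.4]
opening: 0.0397
```

```bash
python3 - <<'E'
from h import *
ax=RT.apply((0,0,-1)); az=RT.apply((0,1,0)); R=toolR(ax,az)
plan(tw((51,0,8.6)),R);print(wt(robot.read_state()["tool_pos"]))
E
```

```text
t 6.4 shift cm [ 0.63 -0.01  0.1 ] turn [-0.2 -0.1 -0.2] rows>= 0.1 | [0.4378 0.0256 0.0493] F [-8.1 -0.9  7.4] op 0.0397
[50.89717257 -1.0272775  14.89726353]
```

```bash
python3 - <<'E'
from h import *
s=robot.read_state(); print(s["force"],s["wrist_torque"])
for n,b in (("wrist",None),("top",(170,80,300,220)),("scene",(180,140,340,280))):
    c=optics.read_camera(n); save(c["frame"],f"pics/{n}6.png",b,1 if b is None else 4)
E
```

```text
[-8.11123478 -0.87912472  7.38365763] [-0.12405061  1.19202123 -0.12931903]
```

View pics/wrist6.png

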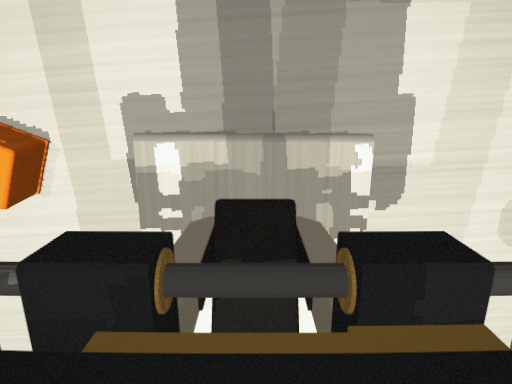

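View pics/scene6.png

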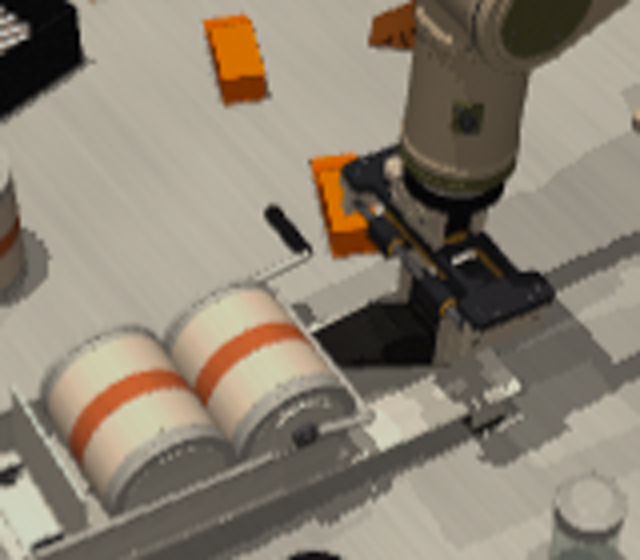

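View pics/top6.png

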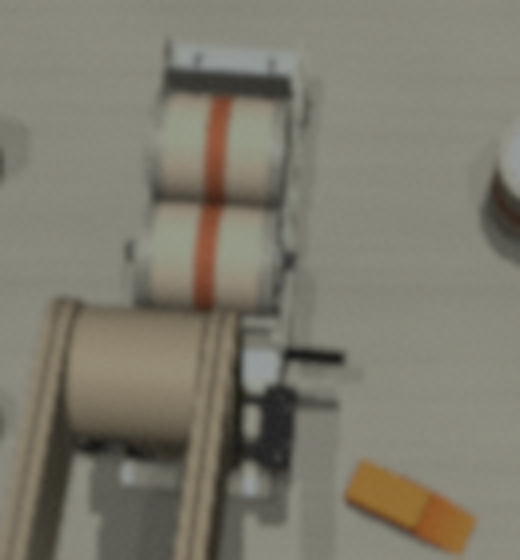

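The toe is resting on the bar: I came straight down with the toe at x≈150, so the chock tipped nose-up in the hand. I'll back off upward and set it down further out, with the toe short of the bar, so the floor levels it.

Call:
jog_arm(targets=[[-1.5,0,0,0,0,0,1],[-4,0.5,0.1,0,0,0,1],[-6,1.8,0.1,0,0,0,1],[-6,1.8,0.1,0,0,0,1],[-6,1.8,0.1,0,0,0,1]])

```text
t: 7.18
tool_pos: [0.4151, 0.0278, 0.1073]
orientation: [-1.208, 1.177, 1.102]
force: [0.6, -0.1, -1.9]
opening: 0.04
```

```bash
python3 - <<'E'
from h import *
ax=RT.apply((0,0,-1)); az=RT.apply((0,1,0)); R=toolR(ax,az)
plan(tw((33,0,20)),R);print(wt(robot.read_state()["tool_pos"]))
for n,b in (("wrist",None),("scene",(180,140,340,280))):
    c=optics.read_camera(n); save(c["frame"],f"pics/{n}7.png",b,1 if b is None else 4)
E
```

```text
t 7.175 shift cm [5.47 0.02 0.02] turn [-0.2 -0.1 -0.1] rows>= 0.9 | [0.4151 0.0278 0.1073] F [ 0.6 -0.1 -1.9] op 0.04
[33.28734135 -0.08684308 74.68422774]
```

View pics/scene7.png

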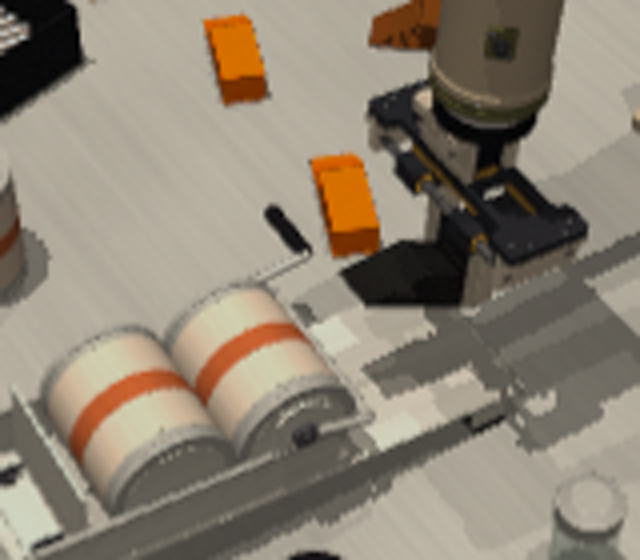

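View pics/wrist7.png

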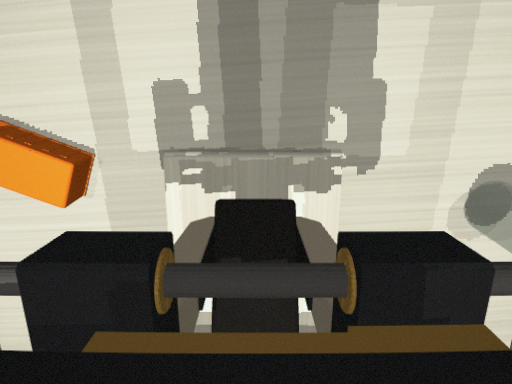

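Call:
jog_arm(targets=[[3,0,0,0,0,0,1],[5,0,0,0,0,0,1],[5.7,0,0,0,0,0,1],[5.8,0,0,0,0,0,1],[5.8,0,0,0,0,0,1]])

```text
t: 7.9
tool_pos: [0.4199, 0.0275, 0.0495]
orientation: [-1.208, 1.177, 1.103]
force: [-0.3, 0.3, -1.7]
opening: 0.0396
```

Call:
jog_arm(targets=[[0.1,0,0,0,0,0,1],[0.2,0,0,0,0,0,1],[0.3,0,0,0,0,0,1],[0.4,0,0,0,0,0,1],[0.5,0,0,0,0,0,1]], squeeze=4)

```text
t: 8.52
tool_pos: [0.4218, 0.0274, 0.0455]
orientation: [-1.209, 1.175, 1.101]
force: [3.1, -0.2, 5.5]
opening: 0.0396
```

```bash
python3 - <<'E'
from h import *
ax=RT.apply((0,0,-1)); az=RT.apply((0,1,0)); R=toolR(ax,az)
plan(tw((33,0,9)),R);print(wt(robot.read_state()["tool_pos"]))
for n,b in (("wrist",None),("scene",(180,140,340,280))):
    c=optics.read_camera(n); save(c["frame"],f"pics/{n}8.png",b,1 if b is None else 4)
E
```

```text
t 8.525 shift cm [0.36 0.15 0.01] turn [-0.2 -0.1 -0. ] rows>= 0.1 | [0.4218 0.0274 0.0455] F [ 3.1 -0.2  5.5] op 0.0396
[34.53949359 -0.12012592 12.58229222]
```

View pics/scene8.png

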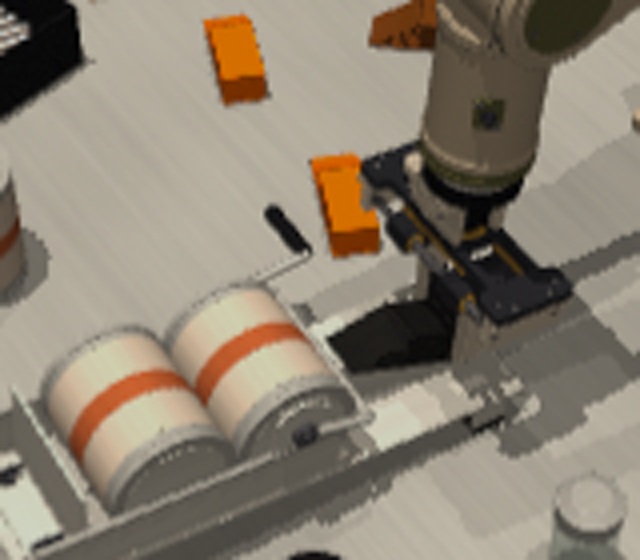

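View pics/wrist8.png

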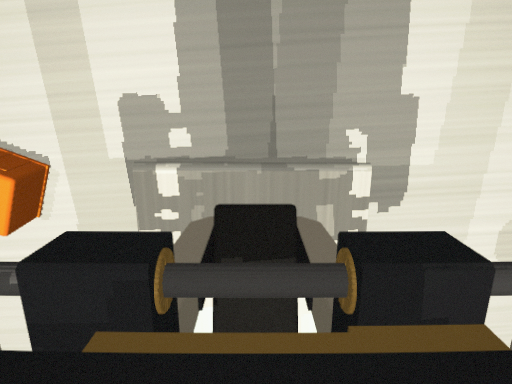

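```bash
python3 - <<'E'
from h import *
c=optics.read_camera("scene"); im=cv2.resize(c["frame"][140:280,180:340],None,fx=4,fy=4,interpolation=cv2.INTER_CUBIC)
def draw(ox,oz,th,col):
    pts=np.array([(-60,0),(60,0),(60,2),(14,34),(-60,34)]); t=np.radians(th)
    # rotate about pinch, pinch at chock (-39,27.6)
    q=pts-[-39,27.6]; q=q@np.array([[np.cos(t),np.sin(t)],[-np.sin(t),np.cos(t)]])
    w=[((proj(c,tw((ox+a,20,oz+b)))-[180,140]+.5)*4).astype(int) for a,b in q]
    cv2.polylines(im,[np.array(w)],True,col,1)
draw(34.5,31.6,0,(255,0,0)); draw(34.5,31.6,20,(0,0,255)) ; 
bar=[((proj(c,tw((150,y,50)))-[180,140]+.5)*4).astype(int) for y in (-60,60)]; cv2.line(im,tuple(map(int,bar[0])),tuple(map(int,bar[1])),(0,255,0),1)
save(im,"pics/ov.png")
E
```

```text
(no output)
```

View pics/ov.png

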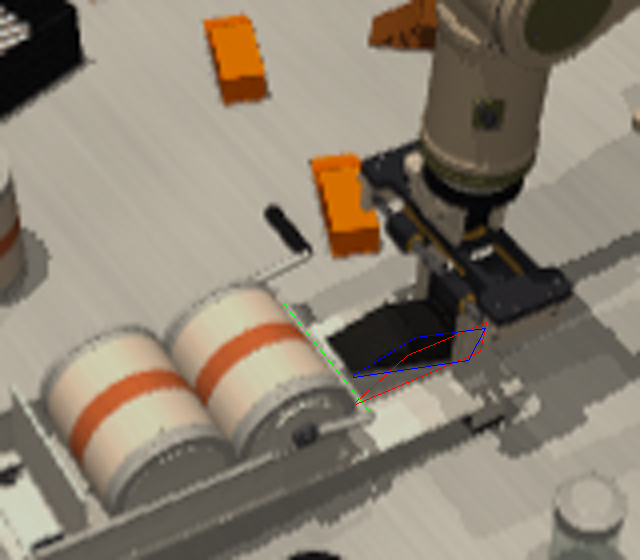

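The red/blue outlines show the chock still about 20° nose-up, with its tail edge on the floor and its toe short of the bar. I'll ease off the downward press and open the fingers so it settles flat.

Call:
jog_arm(targets=[[-0.15,0,0,0,0,0,0.62],[-0.15,0,0,0,0,0,0.5],[-0.15,0,0,0,0,0,0.4],[-0.15,0,0,0,0,0,0.4],[-0.15,0,0,0,0,0,0.4]], squeeze=4)

```text
t: 9.3
tool_pos: [0.4212, 0.0274, 0.0467]
orientation: [-1.209, 1.176, 1.101]
force: [0.2, -0.4, 0.2]
opening: 0.0556
```

```bash
python3 - <<'E'
from h import *
ax=RT.apply((0,0,-1)); az=RT.apply((0,1,0)); R=toolR(ax,az)
plan(tw((34.5,0,9)),R);print(wt(robot.read_state()["tool_pos"]))
for n,b in (("wrist",None),("scene",(180,140,340,280))):
    c=optics.read_camera(n); save(c["frame"],f"pics/{n}9.png",b,1 if b is None else 4)
E
```

```text
t 9.3 shift cm [ 0.48 -0.04  0.01] turn [-0.2 -0.1 -0.1] rows>= 0.1 | [0.4212 0.0274 0.0467] F [ 0.2 -0.4  0.2] op 0.0556
[34.05746863 -0.10828605 13.75373322]
```

View pics/scene9.png

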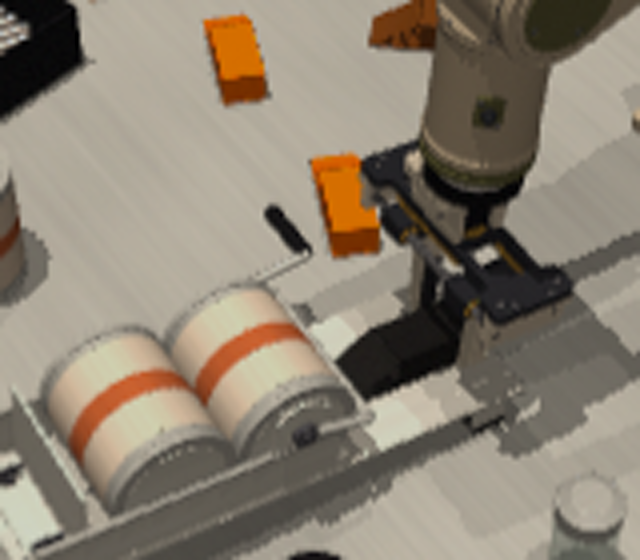

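View pics/wrist9.png

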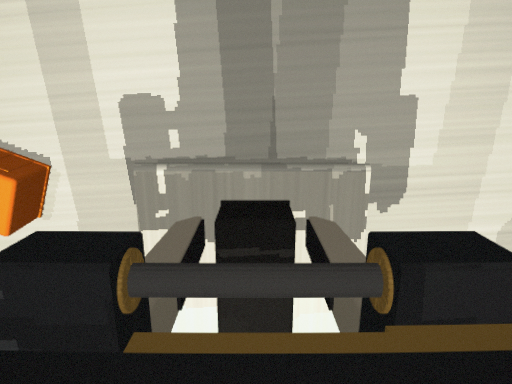

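The chock now lies flat on the tray with its toe just in front of the bar. Now the tail position, then lift clear.

```bash
python3 - <<'E'
from h import *
c=optics.read_camera("wrist")
def ontray(px,z):
    o,d=ray(c,px); o=RT.inv().apply(o-P0);d=RT.inv().apply(d); return (o+d*(z/1000-o[2])/d[2])*1000
for px in ((221,200),(291,200),(150,162),(256,163)): print(px,np.round(ontray(px,0),1))
ax=RT.apply((np.sin(np.radians(0)),0,-1))
E
```

```text
(221, 200) [ 20.4 -18.4   0. ]
(291, 200) [20.5 22.3  0. ]
(150, 162) [ -2.1 -58.    0. ]
(256, 163) [-1.3  2.   0. ]
```

Call:
jog_arm(targets=[[0,0,0,0,0,0,0.1],[0,0,0,0,0,0,0],[-4,0,0,0,0,0,0],[-7,2,0,0,0,0,0.5],[-7,6,0,0,0,0,1]], squeeze=20)

```text
t: 10.07
tool_pos: [0.3574, 0.0312, 0.1146]
orientation: [-1.211, 1.172, 1.097]
force: [-0.2, -0.4, 0.6]
opening: 0.0699
```

```bash
python3 - <<'E'
from h import *
c=optics.read_camera("wrist");save(c["frame"],"pics/w10.png")
s=robot.read_state();print(wt(s["tool_pos"]),s["force"],s["q"],s["opening"])
for x in (5,10):
  for y in (20,-20): print(proj(c,tw((x,y,0))))
for th in (0,20):
  t=np.radians(th); R=toolR(RT.apply((np.sin(t),0,-np.cos(t))),RT.apply((0,1,0)))
  plan(tw((-25,0,60)),R); plan(tw((-25,0,12)),R)
E
```

```text
[-29.756049     0.44227824  84.00111572] [-1.24778766  0.18881894 -3.00594541] [-5.35469747e-02 -6.58133401e-01  2.34068072e+00 -1.85328624e-03
  1.37392790e+00 -1.56622715e+00] 0.06644515747840343
[277.11326604 224.2360432 ]
[229.13475881 224.37443749]
[277.02951886 229.85863815]
[229.27392786 229.99501627]
t 10.125 shift cm [ 2.4  -0.48 -0.04] turn [-0.2 -0.1 -0.1] rows>= 0.4 | [0.3516 0.0317 0.1111] F [-1.2  0.2 -3. ] op 0.0664
t 10.125 shift cm [ 7.2  -0.49 -0.03] turn [-0.2 -0.1 -0.1] rows>= 1.2 | [0.3516 0.0317 0.1111] F [-1.2  0.2 -3. ] op 0.0664
t 10.125 shift cm [ 2.4  -0.48 -0.04] turn [ -0.2  -0.1 -20.1] rows>= 1.9 | [0.3516 0.0317 0.1111] F [-1.2  0.2 -3. ] op 0.0664
t 10.125 shift cm [ 7.2  -0.49 -0.03] turn [ -0.2  -0.1 -20.1] rows>= 1.9 | [0.3516 0.0317 0.1111] F [-1.2  0.2 -3. ] op 0.0664
```

View pics/w10.png

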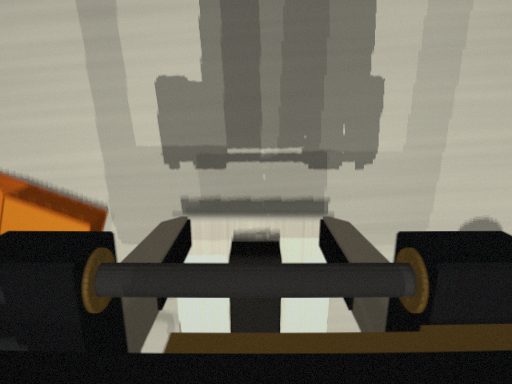

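```bash
python3 - <<'E'
from h import *
t=np.radians(8); R=toolR(RT.apply((np.sin(t),0,-np.cos(t))),RT.apply((0,1,0)))
plan(tw((-8,2,40)),R); plan(tw((-8,2,8)),R)
E
```

```text
t 10.125 shift cm [ 4.4  -2.18  0.17] turn [-0.2 -0.1 -8.1] rows>= 0.8 | [0.3516 0.0317 0.1111] F [-1.2  0.2 -3. ] op 0.0664
t 10.125 shift cm [ 7.6  -2.19  0.18] turn [-0.2 -0.1 -8.1] rows>= 1.3 | [0.3516 0.0317 0.1111] F [-1.2  0.2 -3. ] op 0.0664
```

Call:
jog_arm(targets=[[1.5,-1,0.1,0,0,-3,1],[3.5,-2.1,0.1,0,0,-6,1],[5.5,-2.2,0.2,0,0,-8,1],[7.2,-2.2,0.2,0,0,-8,1],[7.6,-2.2,0.2,0,0,-8,1]], squeeze=20)

```text
t: 10.75
tool_pos: [0.379, 0.0321, 0.0359]
orientation: [-1.27, 1.076, 1.0]
force: [-0.0, -0.5, -0.7]
opening: 0.0161
```

Call:
jog_arm(targets=[[0,0,0,0,0,0,1],[0,0,0,0,0,0,1],[0,0,0,0,0,0,1]])

```text
t: 11.12
tool_pos: [0.3796, 0.032, 0.0366]
orientation: [-1.27, 1.076, 0.999]
force: [-0.4, -0.5, -0.2]
opening: 0.0004
```

```bash
cat >> h.py <<'E'
def pushR(th=8):
    t=np.radians(th); return toolR(RT.apply((np.sin(t),0,-np.cos(t))),RT.apply((0,1,0)))
def st(tgt=None,th=8):
    s=robot.read_state(); print("tray pos",np.round(wt(s["tool_pos"]),2),"Ftray",np.round(RT.inv().apply(s["force"]),2),"op",round(s["opening"],4),"t",s["t"])
    if tgt is not None: plan(tw(tgt),pushR(th))
E
python3 - <<'E'
from h import *
st((0,2,8)); st((40,2,8))
c=optics.read_camera("scene");save(c["frame"],"pics/s11.png",(180,140,340,280),4)
c=optics.read_camera("wrist");save(c["frame"],"pics/w11.png")
E
```

```text
tray pos [-8.46  2.21  7.41] Ftray [-0.4  -0.53 -0.2 ] op 0.0004 t 11.125
t 11.125 shift cm [ 0.06 -0.85 -0.02] turn [-0.2 -0.1 -0.2] rows>= 0.1 | [0.3796 0.032  0.0366] F [-0.4 -0.5 -0.2] op 0.0004
tray pos [-8.46  2.21  7.41] Ftray [-0.4  -0.53 -0.2 ] op 0.0004 t 11.125
t 11.125 shift cm [ 0.6  -4.81 -0.  ] turn [-0.2 -0.1 -0.2] rows>= 0.8 | [0.3796 0.032  0.0366] F [-0.4 -0.5 -0.2] op 0.0004
```

View pics/s11.png

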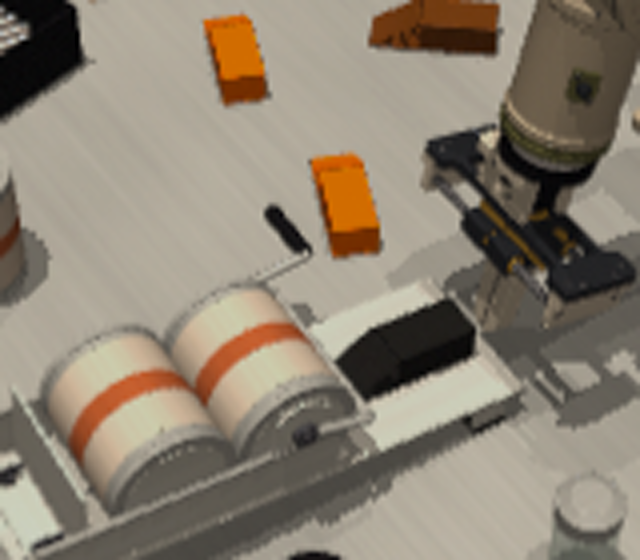

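View pics/w11.png

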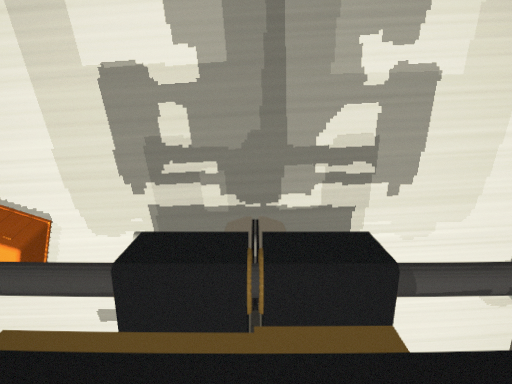

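Fingers are shut behind the tail and the chock is square to the lane. Pushing it up the tray.

Call:
jog_arm(targets=[[0.14,-1,0,0,0,0,1],[0.28,-2,0,0,0,0,1],[0.4,-2.8,0,0,0,0,1],[0.5,-3.6,0,0,0,0,1],[0.6,-4.3,0,0,0,0,1]])

```text
t: 11.85
tool_pos: [0.4229, 0.0295, 0.04]
orientation: [-1.27, 1.076, 0.999]
force: [-3.4, -0.3, 2.5]
opening: 0.0006
```

```bash
python3 - <<'E'
from h import *
st((50,2,8))
c=optics.read_camera("scene");save(c["frame"],"pics/s12.png",(180,140,340,280),4)
E
```

```text
tray pos [35.07  2.06  7.02] Ftray [-3.15 -0.49  2.82] op 0.0006 t 11.85
t 11.85 shift cm [ 0.1  -1.49 -0.  ] turn [-0.2 -0.1 -0.2] rows>= 0.2 | [0.4229 0.0295 0.04  ] F [-3.4 -0.3  2.5] op 0.0006
```

View pics/s12.png

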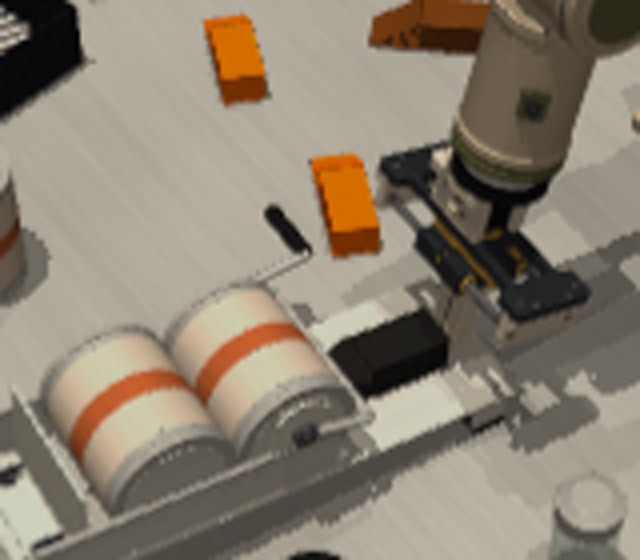

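Call:
jog_arm(targets=[[-0.1,-0.3,0,0,0,0,1],[-0.05,-0.7,0,0,0,0,1],[0,-1.1,0,0,0,0,1],[0.03,-1.5,0,0,0,0,1],[0.03,-1.5,0,0,0,0,1]])

```text
t: 12.52
tool_pos: [0.4389, 0.0285, 0.0437]
orientation: [-1.271, 1.075, 0.998]
force: [-0.1, -0.0, 0.3]
opening: 0.0009
```

```bash
python3 - <<'E'
from h import *
st((60,2,8))
c=optics.read_camera("scene");save(c["frame"],"pics/s13.png",(180,140,340,280),4)
E
```

```text
tray pos [51.38  1.95  9.26] Ftray [-0.08 -0.02  0.35] op 0.0009 t 12.525
t 12.525 shift cm [ 0.24 -0.84  0.01] turn [-0.2 -0.1 -0.1] rows>= 0.1 | [0.4389 0.0285 0.0437] F [-0.1 -0.   0.3] op 0.0009
```

View pics/s13.png

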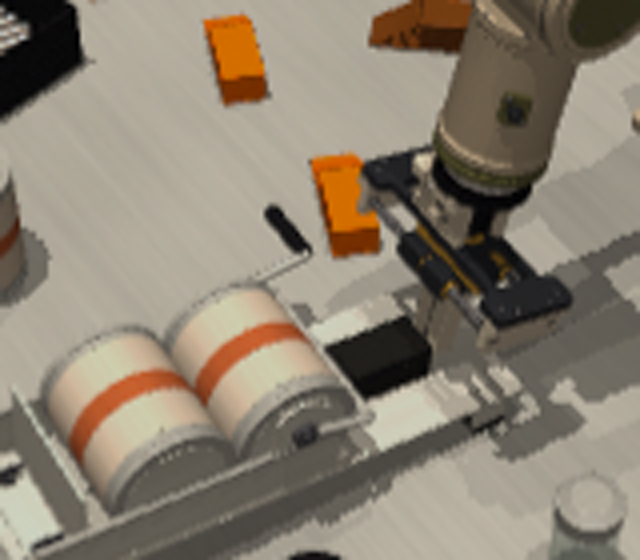

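Call:
jog_arm(targets=[[0.02,-0.2,0,0,0,0,1],[0.04,-0.4,0,0,0,0,1],[0.06,-0.6,0,0,0,0,1],[0.1,-0.8,0,0,0,0,1],[0.1,-0.8,0,0,0,0,1]])

```text
t: 13.2
tool_pos: [0.447, 0.028, 0.0446]
orientation: [-1.271, 1.075, 0.998]
force: [0.2, -0.5, 0.1]
opening: 0.0006
```

```bash
python3 - <<'E'
from h import *
st((70,2,9))
c=optics.read_camera("scene");save(c["frame"],"pics/s14.png",(180,140,340,280),4)
E
```

```text
tray pos [59.58  1.9   9.43] Ftray [ 0.21 -0.48  0.11] op 0.0006 t 13.2
t 13.2 shift cm [ 0.19 -1.03  0.01] turn [-0.2 -0.1 -0.1] rows>= 0.2 | [0.447  0.028  0.0446] F [ 0.2 -0.5  0.1] op 0.0006
```

View pics/s14.png

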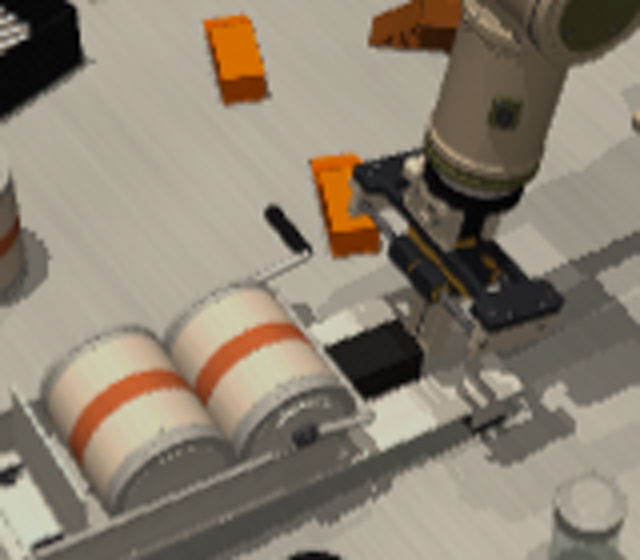

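Call:
jog_arm(targets=[[0.02,-0.1,0,0,0,0,1],[0.03,-0.2,0,0,0,0,1],[0.04,-0.3,0,0,0,0,1],[0.05,-0.4,0,0,0,0,1],[0.07,-0.5,0,0,0,0,1]])

```text
t: 13.88
tool_pos: [0.4501, 0.0279, 0.0442]
orientation: [-1.269, 1.078, 1.001]
force: [-15.1, 1.2, 9.8]
opening: 0.0004
```

```bash
python3 -c "
from h import *
st((70,2,9))"
```

```text
tray pos [62.59  1.93  8.8 ] Ftray [-14.26   0.35  11.06] op 0.0004 t 13.875
t 13.875 shift cm [ 0.08 -0.74  0.01] turn [-0.2 -0.1 -0.4] rows>= 0.1 | [0.4501 0.0279 0.0442] F [-15.1   1.2   9.8] op 0.0004
```

Call:
jog_arm(targets=[[0.02,-0.1,0,0,0,0,1],[0.03,-0.2,0,0,0,0,1],[0.04,-0.3,0,0,0,0,1],[0.05,-0.4,0,0,0,0,1],[0.07,-0.5,0,0,0,0,1]])

```text
t: 14.5
tool_pos: [0.4528, 0.0278, 0.0435]
orientation: [-1.267, 1.082, 1.006]
force: [-15.6, 0.6, 10.5]
opening: 0.0004
```

```bash
python3 -c "
from h import *
st((70,2,9))"
```

```text
tray pos [65.19  1.97  7.89] Ftray [-14.66  -0.22  11.84] op 0.0004 t 14.5
t 14.5 shift cm [-0.05 -0.49  0.  ] turn [-0.2 -0.1 -0.7] rows>= 0.1 | [0.4528 0.0278 0.0435] F [-15.6   0.6  10.5] op 0.0004
```

Push forces are 14 N along and 11 N down, so the hand is bearing down and jamming the chock by friction. I'll back off, raise the tip and push again with a lift component.

Call:
jog_arm(targets=[[0,0.4,0,0,0,0,1],[-0.2,0.6,0,0,0,-0.7,1],[-0.2,0.6,0,0,0,-0.7,1]])

```text
t: 14.88
tool_pos: [0.4466, 0.0282, 0.0445]
orientation: [-1.273, 1.072, 0.995]
force: [1.3, -0.4, 0.4]
opening: 0.0006
```

```bash
python3 -c "
from h import *
st((65,2,9))
c=optics.read_camera('scene');save(c['frame'],'pics/s15.png',(180,140,340,280),4)
c=optics.read_camera('top');save(c['frame'],'pics/t15.png',(190,80,330,220),5)
"
```

```text
tray pos [59.14  2.03  9.38] Ftray [ 1.32 -0.37  0.33] op 0.0006 t 14.875
t 14.875 shift cm [ 0.12 -0.58 -0.  ] turn [-0.2 -0.1  0.1] rows>= 0.1 | [0.4466 0.0282 0.0445] F [ 1.3 -0.4  0.4] op 0.0006
```

View pics/s15.png

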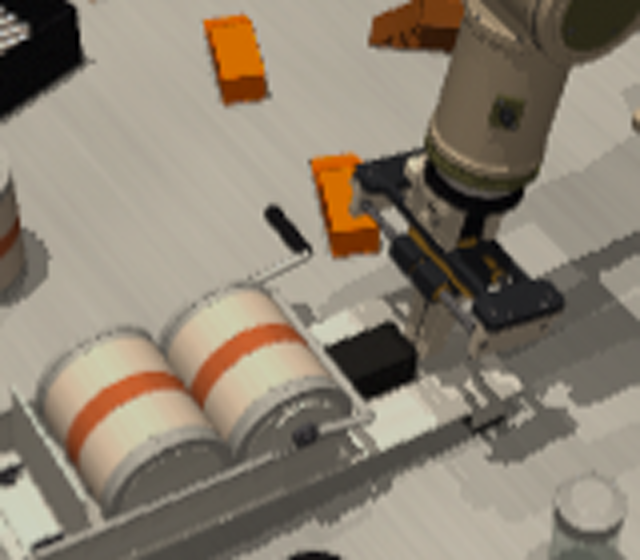

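View pics/t15.png

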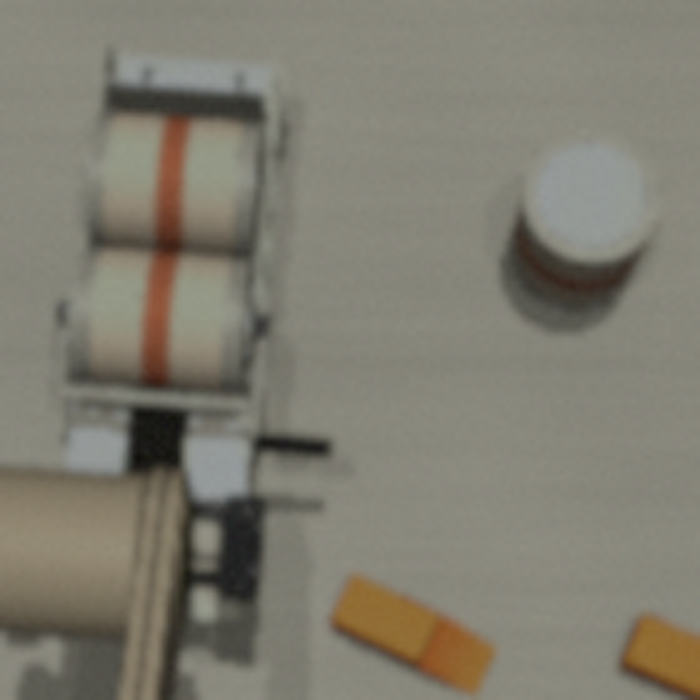

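Call:
jog_arm(targets=[[0.02,-0.25,0,0,0,0,1],[0,-0.4,0,0,0,0,1],[-0.05,-0.55,0,0,0,0,1],[-0.1,-0.65,0,0,0,0,1],[-0.15,-0.75,0,0,0,0,1]])

```text
t: 15.6
tool_pos: [0.4524, 0.0278, 0.0467]
orientation: [-1.271, 1.075, 0.998]
force: [-5.9, 1.0, -1.7]
opening: 0.0007
```

```bash
python3 -c "
from h import *
st((70,2,9))"
```

```text
tray pos [65.14  1.98 11.09] Ftray [-6.03  0.68 -1.17] op 0.0007 t 15.6
t 15.6 shift cm [ 0.27 -0.45  0.  ] turn [-0.2 -0.1 -0.1] rows>= 0.1 | [0.4524 0.0278 0.0467] F [-5.9  1.  -1.7] op 0.0007
```

Call:
jog_arm(targets=[[-0.01,-0.15,0,0,0,0,1],[-0.02,-0.25,0,0,0,0,1],[-0.03,-0.35,0,0,0,0,1],[-0.03,-0.4,0,0,0,0,1]])

```text
t: 16.1
tool_pos: [0.4546, 0.0277, 0.0466]
orientation: [-1.27, 1.077, 1.001]
force: [-6.3, -0.2, -1.1]
opening: 0.0001
```

```bash
python3 -c "
from h import *
st((70,2,9))
c=optics.read_camera('scene');save(c['frame'],'pics/s16.png',(160,180,280,280),6)
st((70,2,9))
"
```

```text
tray pos [67.25  1.99 10.82] Ftray [-6.36 -0.58 -0.51] op 0.0001 t 16.1
t 16.1 shift cm [ 0.22 -0.25  0.  ] turn [-0.2 -0.1 -0.3] rows>= 0.1 | [0.4546 0.0277 0.0466] F [-6.3 -0.2 -1.1] op 0.0001
tray pos [67.33  1.99 10.85] Ftray [-6.43  0.7  -0.32] op 0.0005 t 16.15
t 16.15 shift cm [ 0.22 -0.24  0.  ] turn [-0.2 -0.1 -0.3] rows>= 0.1 | [0.4546 0.0277 0.0467] F [-6.3  1.  -0.9] op 0.0005
```

View pics/s16.png

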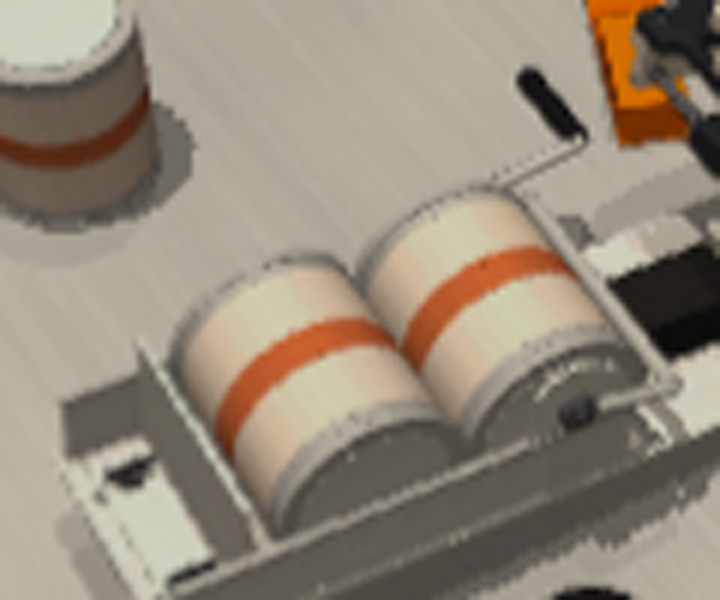

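Call:
jog_arm(targets=[[-0.01,-0.15,0,0,0,0,1],[-0.02,-0.25,0,0,0,0,1],[-0.03,-0.35,0,0,0,0,1],[-0.03,-0.4,0,0,0,0,1]])

```text
t: 16.65
tool_pos: [0.4566, 0.0276, 0.0466]
orientation: [-1.268, 1.08, 1.004]
force: [-7.0, 0.8, 0.2]
opening: 0.0005
```

```bash
python3 -c "
from h import *
st()"
```

```text
tray pos [69.32  2.02 10.59] Ftray [-6.95  0.39  0.79] op 0.0005 t 16.65
```

Call:
jog_arm(targets=[[-0.01,-0.15,0,0,0,-0.2,1],[-0.02,-0.25,0,0,0,-0.4,1],[-0.03,-0.35,0,0,0,-0.5,1],[-0.03,-0.4,0,0,0,-0.5,1]])

```text
t: 17.15
tool_pos: [0.4587, 0.0276, 0.0466]
orientation: [-1.27, 1.077, 1.0]
force: [-8.5, -0.0, -0.2]
opening: 0.0006
```

```bash
python3 -c "
from h import *
st((70,2,10))"
```

```text
tray pos [71.34  2.05 10.44] Ftray [-8.43 -0.49  0.57] op 0.0006 t 17.15
t 17.15 shift cm [ 0.03  0.14 -0.01] turn [-0.2 -0.1 -0.3] rows>= 0.0 | [0.4587 0.0276 0.0466] F [-8.5 -0.  -0.2] op 0.0006
```

Call:
jog_arm(targets=[[-0.01,-0.1,0,0,0,0,1],[-0.01,-0.2,0,0,0,0,1],[-0.02,-0.3,0,0,0,0,1]])

```text
t: 17.52
tool_pos: [0.4593, 0.0276, 0.0465]
orientation: [-1.268, 1.08, 1.004]
force: [-14.2, -0.2, 7.8]
opening: 0.0008
```

```bash
python3 -c "
from h import *
st((70,2,10))"
```

```text
tray pos [71.99  2.11 10.29] Ftray [-13.4   -0.96   9.04] op 0.0008 t 17.525
t 17.525 shift cm [ 0.    0.2  -0.01] turn [-0.1 -0.1 -0.6] rows>= 0.1 | [0.4593 0.0276 0.0465] F [-14.2  -0.2   7.8] op 0.0008
```

The push has stiffened (0.6 mm of travel for 13 N), so the back can has met the stop, but the hand bears down 9 N again. Re-pushing with a lift component for a clean firm push.

Call:
jog_arm(targets=[[-0.15,-0.1,0,0,0,0,1],[-0.2,-0.2,0,0,0,0,1],[-0.2,-0.2,0,0,0,0,1]])

```text
t: 17.9
tool_pos: [0.4597, 0.0276, 0.048]
orientation: [-1.267, 1.082, 1.006]
force: [-4.9, 0.2, -1.3]
opening: 0.0003
```

```bash
python3 -c "
from h import *
st((70,2,10))"
```

```text
tray pos [72.5   2.12 11.76] Ftray [-5.05 -0.11 -0.91] op 0.0003 t 17.9
t 17.9 shift cm [ 0.14  0.27 -0.01] turn [-0.1 -0.1 -0.7] rows>= 0.1 | [0.4597 0.0276 0.048 ] F [-4.9  0.2 -1.3] op 0.0003
```

Call:
jog_arm(targets=[[-0.03,-0.15,0,0,0,0,1],[-0.05,-0.25,0,0,0,0,1],[-0.07,-0.35,0,0,0,0,1],[-0.07,-0.35,0,0,0,0,1]])

```text
t: 18.4
tool_pos: [0.4618, 0.0274, 0.0485]
orientation: [-1.266, 1.084, 1.008]
force: [-4.2, -0.1, -1.0]
opening: 0.0002
```

```bash
python3 -c "
from h import *
st((70,2,10))
c=optics.read_camera('scene');save(c['frame'],'pics/s17.png',(160,180,280,280),6)
st()
"
```

```text
tray pos [74.6   2.09 12.04] Ftray [-4.3  -0.28 -0.66] op 0.0002 t 18.4
t 18.4 shift cm [ 0.15  0.48 -0.01] turn [-0.1 -0.1 -0.9] rows>= 0.1 | [0.4618 0.0274 0.0485] F [-4.2 -0.1 -1. ] op 0.0002
tray pos [74.66  2.11 12.1 ] Ftray [-5.51  0.47 -0.68] op 0.001 t 18.45
```

View pics/s17.png

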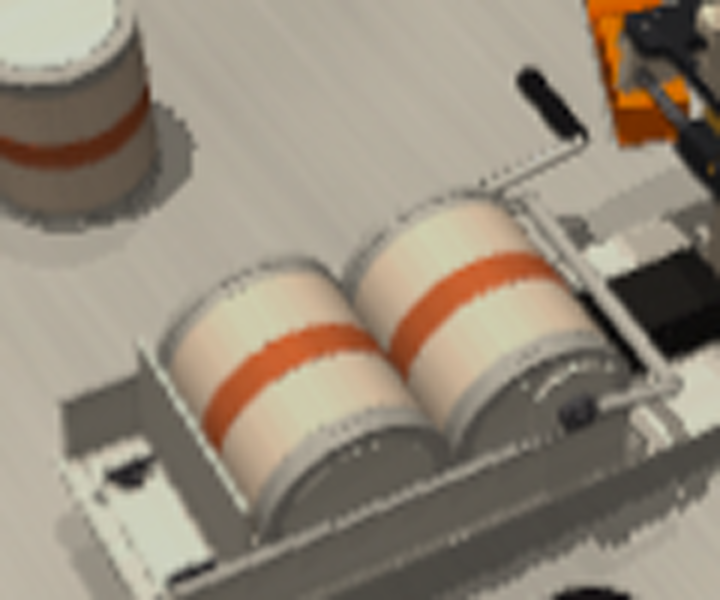

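It hadn't reached the stop after all; that stiffening was the jam. The row still rolls at 4–5 N and the picture shows the back can almost at the stop plate, so I'll continue.

Call:
jog_arm(targets=[[-0.02,-0.15,0,0,0,0,1],[-0.04,-0.25,0,0,0,0,1],[-0.05,-0.3,0,0,0,0,1],[-0.05,-0.3,0,0,0,0,1]])

```text
t: 18.95
tool_pos: [0.4634, 0.0274, 0.0487]
orientation: [-1.265, 1.086, 1.01]
force: [-5.3, 0.4, -1.3]
opening: 0.0005
```

```bash
python3 -c "
from h import *
st((70,2,10))"
```

```text
tray pos [76.21  2.12 12.06] Ftray [-5.39  0.11 -0.88] op 0.0005 t 18.95
t 18.95 shift cm [ 0.13  0.64 -0.01] turn [-0.1 -0.1 -1. ] rows>= 0.1 | [0.4634 0.0274 0.0487] F [-5.3  0.4 -1.3] op 0.0005
```

Call:
jog_arm(targets=[[-0.02,-0.15,0,0,0,0,1],[-0.04,-0.25,0,0,0,0,1],[-0.05,-0.3,0,0,0,0,1],[-0.05,-0.3,0,0,0,0,1]])

```text
t: 19.45
tool_pos: [0.4649, 0.0273, 0.0488]
orientation: [-1.264, 1.088, 1.013]
force: [-5.2, 0.1, -1.2]
opening: 0.0005
```

```bash
python3 -c "
from h import *
st((70,2,10))"
```

```text
tray pos [77.79  2.14 12.08] Ftray [-5.29 -0.19 -0.75] op 0.0005 t 19.45
t 19.45 shift cm [ 0.11  0.8  -0.02] turn [-0.1 -0.1 -1.2] rows>= 0.1 | [0.4649 0.0273 0.0488] F [-5.2  0.1 -1.2] op 0.0005
```

Call:
jog_arm(targets=[[-0.02,-0.15,0,0,0,0,1],[-0.04,-0.25,0,0,0,0,1],[-0.05,-0.3,0,0,0,0,1],[-0.05,-0.3,0,0,0,0,1]])

```text
t: 19.95
tool_pos: [0.4665, 0.0272, 0.0489]
orientation: [-1.263, 1.09, 1.015]
force: [-5.7, -0.1, -0.7]
opening: 0.0005
```

```bash
python3 -c "
from h import *
st((70,2,10))
c=optics.read_camera('scene');save(c['frame'],'pics/s18.png',(160,180,280,280),6)
"
```

```text
tray pos [79.39  2.11 12.07] Ftray [-5.76 -0.38 -0.22] op 0.0005 t 19.95
t 19.95 shift cm [ 0.1   0.96 -0.01] turn [-0.1 -0.1 -1.4] rows>= 0.2 | [0.4665 0.0272 0.0489] F [-5.7 -0.1 -0.7] op 0.0005
```

View pics/s18.png

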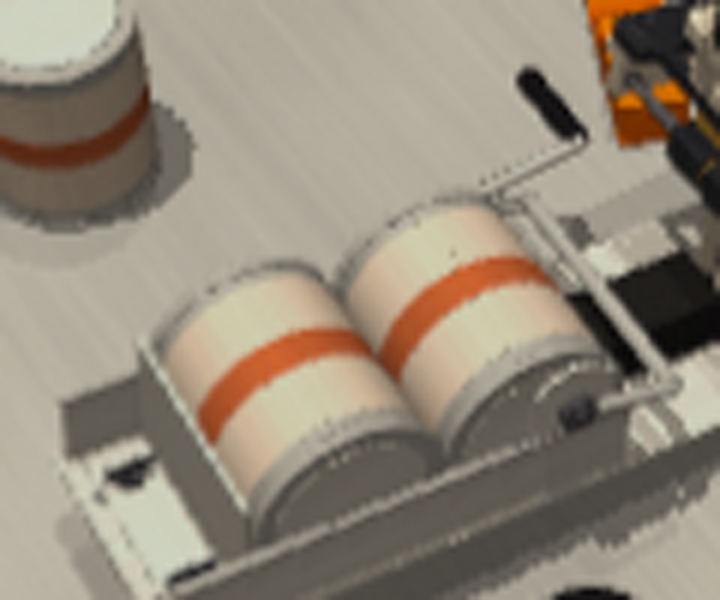

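Call:
jog_arm(targets=[[-0.02,-0.15,0,0,0,0,1],[-0.04,-0.25,0,0,0,0,1],[-0.06,-0.35,0,0,0,-0.2,1],[-0.06,-0.35,0,0,0,-0.2,1]])

```text
t: 20.5
tool_pos: [0.4681, 0.0271, 0.0489]
orientation: [-1.263, 1.091, 1.015]
force: [-8.1, -0.6, -1.8]
opening: 0.0003
```

```bash
python3 -c "
from h import *
st((70,2,10))"
```

```text
tray pos [80.9   2.13 11.88] Ftray [-8.17 -1.01 -1.09] op 0.0003 t 20.5
t 20.5 shift cm [ 0.06  1.1  -0.02] turn [-0.1 -0.1 -1.4] rows>= 0.2 | [0.4681 0.0271 0.0489] F [-8.1 -0.6 -1.8] op 0.0003
```

Call:
jog_arm(targets=[[-0.02,-0.15,0,0,0,0,1],[-0.04,-0.25,0,0,0,0,1],[-0.05,-0.3,0,0,0,-0.2,1],[-0.05,-0.3,0,0,0,-0.2,1]])

```text
t: 21.0
tool_pos: [0.4683, 0.0271, 0.0481]
orientation: [-1.262, 1.092, 1.017]
force: [-9.6, 0.2, -1.4]
opening: 0.0006
```

```bash
python3 -c "
from h import *
st((70,2,10))
c=optics.read_camera('scene');save(c['frame'],'pics/s19.png',(160,180,280,280),6)
"
```

```text
tray pos [81.08  2.13 11.05] Ftray [-9.64 -0.35 -0.59] op 0.0006 t 21.0
t 21.0 shift cm [-0.02  1.11 -0.02] turn [-0.1 -0.2 -1.5] rows>= 0.2 | [0.4683 0.0271 0.0481] F [-9.6  0.2 -1.4] op 0.0006
```

View pics/s19.png

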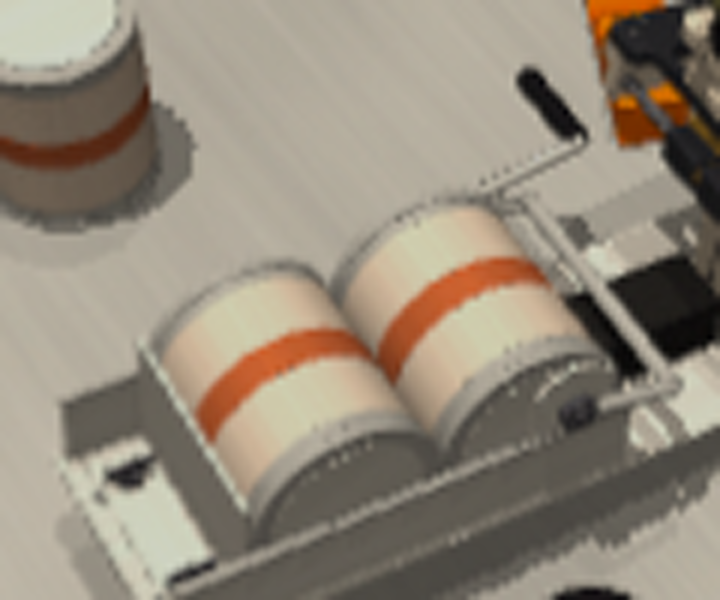

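Now it really is stiff: 0.2 mm of travel for 9.6 N with almost no vertical load, and the back can is flush with the stop plate. One firm push to about 12–13 N.

Call:
jog_arm(targets=[[-0.02,-0.15,0,0,0,0,1],[-0.04,-0.27,0,0,0,-0.2,1],[-0.06,-0.38,0,0,0,-0.2,1],[-0.06,-0.38,0,0,0,-0.2,1],[-0.06,-0.38,0,0,0,-0.2,1]])

```text
t: 21.68
tool_pos: [0.4686, 0.0271, 0.0477]
orientation: [-1.26, 1.095, 1.02]
force: [-19.0, 1.0, 8.9]
opening: 0.0005
```

```bash
python3 -c "
from h import *
st((70,2,10))"
```

```text
tray pos [81.3   2.15 10.7 ] Ftray [-18.14  -0.07  10.49] op 0.0005 t 21.675
t 21.675 shift cm [-0.05  1.13 -0.02] turn [-0.1 -0.2 -1.7] rows>= 0.2 | [0.4686 0.0271 0.0477] F [-19.    1.    8.9] op 0.0005
```

Call:
jog_arm(targets=[[-0.08,-0.12,0,0,0,0,1],[-0.12,-0.24,0,0,0,0,1],[-0.13,-0.34,0,0,0,0,1],[-0.13,-0.34,0,0,0,0,1],[-0.13,-0.34,0,0,0,0,1]])

```text
t: 22.3
tool_pos: [0.4685, 0.0271, 0.0479]
orientation: [-1.258, 1.1, 1.025]
force: [-16.7, 0.6, 5.3]
opening: 0.0003
```

```bash
python3 -c "
from h import *
st((70,2,10))"
```

```text
tray pos [81.22  2.13 10.82] Ftray [-16.15  -0.26   6.7 ] op 0.0003 t 22.3
t 22.3 shift cm [-0.03  1.12 -0.02] turn [-0.1 -0.2 -2.1] rows>= 0.2 | [0.4685 0.0271 0.0479] F [-16.7   0.6   5.3] op 0.0003
```

Call:
jog_arm(targets=[[-0.1,-0.12,0,0,0,0,1],[-0.2,-0.2,0,0,0,0,1],[-0.22,-0.26,0,0,0,0,1],[-0.22,-0.26,0,0,0,0,1],[-0.22,-0.26,0,0,0,0,1]])

```text
t: 22.92
tool_pos: [0.4683, 0.0271, 0.0488]
orientation: [-1.255, 1.104, 1.029]
force: [-8.0, -0.2, -2.2]
opening: 0.0006
```

```bash
python3 -c "
from h import *
st((70,2,10))"
```

```text
tray pos [81.15  2.15 11.8 ] Ftray [-8.12 -0.59 -1.49] op 0.0006 t 22.925
t 22.925 shift cm [ 0.07  1.13 -0.02] turn [-0.1 -0.2 -2.4] rows>= 0.2 | [0.4683 0.0271 0.0488] F [-8.  -0.2 -2.2] op 0.0006
```

Call:
jog_arm(targets=[[-0.03,-0.15,0,0,0,0,1],[-0.05,-0.25,0,0,0,0,1],[-0.07,-0.33,0,0,0,0,1],[-0.07,-0.33,0,0,0,0,1],[-0.07,-0.33,0,0,0,0,1]])

```text
t: 23.55
tool_pos: [0.4684, 0.0271, 0.0481]
orientation: [-1.253, 1.109, 1.034]
force: [-12.6, -0.1, -0.0]
opening: 0.0004
```

```bash
python3 -c "
from h import *
st((70,2,10))"
```

```text
tray pos [81.17  2.15 11.04] Ftray [-12.5   -0.8    1.09] op 0.0004 t 23.55
t 23.55 shift cm [ 0.    1.12 -0.02] turn [-0.1 -0.2 -2.8] rows>= 0.3 | [0.4684 0.0271 0.0481] F [-12.6  -0.1  -0. ] op 0.0004
```

12.5 N with only 1 N vertical. I'll hold it (the arm holds its target during camera reads) and check the force.

```bash
python3 -c "
from h import *
for i in range(8):
    c=optics.read_camera('scene'); st()
save(c['frame'],'pics/s20.png',(160,160,310,280),5)
t=optics.read_camera('top');save(t['frame'],'pics/t20.png',(190,80,330,220),5)
"
```

```text
tray pos [81.17  2.16 11.04] Ftray [-12.58   0.02   1.47] op 0.0004 t 23.6
tray pos [81.17  2.15 11.04] Ftray [-12.08  -0.29   0.85] op 0.0005 t 23.65
tray pos [81.16  2.16 11.03] Ftray [-11.87  -1.34   1.42] op 0.0008 t 23.7
tray pos [81.19  2.18 11.06] Ftray [-11.41  -0.9   -0.41] op 0.0002 t 23.75
tray pos [81.17  2.16 11.04] Ftray [-11.79  -0.6    1.35] op 0.0001 t 23.8
tray pos [81.17  2.14 11.04] Ftray [-11.    -1.59   0.95] op 0.0005 t 23.85
tray pos [81.17  2.17 11.03] Ftray [-12.58   0.08   0.67] op 0.0006 t 23.9
tray pos [81.12  2.17 11.01] Ftray [-12.12  -0.18   0.11] op 0.0003 t 23.95
```

View pics/s20.png

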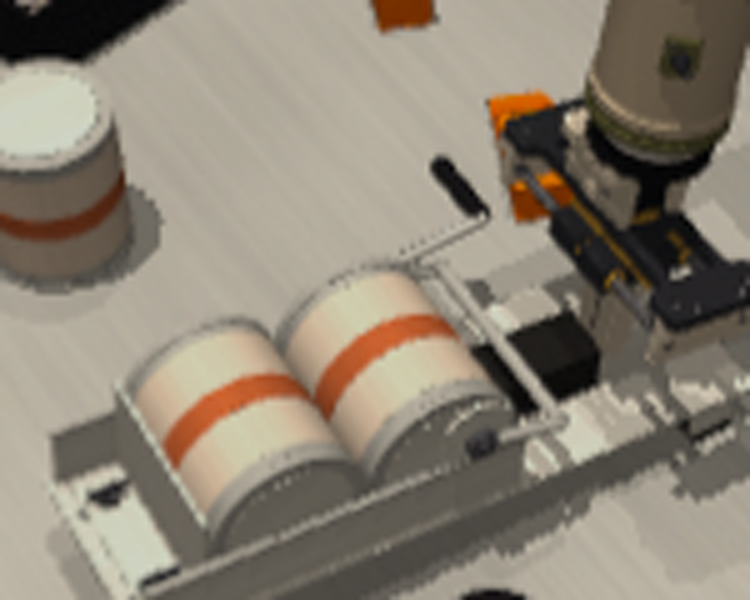

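View pics/t20.png

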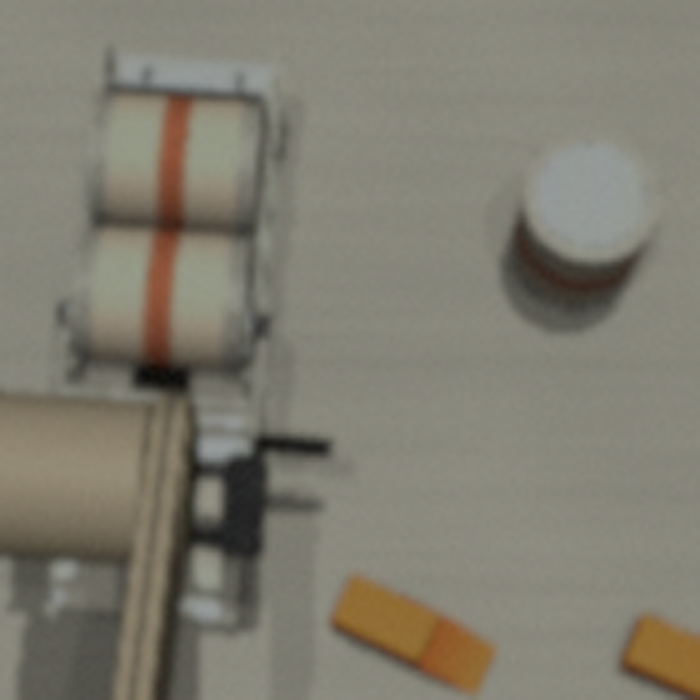

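Held about 12 N for 0.6 s. The back can is tight on the stop and the chock is under the bar, with the bar down. One slightly firmer hold to be clear of the 8 N threshold.

Call:
jog_arm(targets=[[-0.04,-0.15,0,0,0,0,1],[-0.06,-0.25,0,0,0,0,1],[-0.08,-0.32,0,0,0,0,1],[-0.08,-0.32,0,0,0,0,1],[-0.08,-0.32,0,0,0,0,1]])

```text
t: 24.62
tool_pos: [0.4685, 0.0271, 0.048]
orientation: [-1.25, 1.114, 1.039]
force: [-17.6, 0.4, 7.2]
opening: 0.0005
```

```bash
python3 -c "
from h import *
st((70,2,10))
for i in range(2): c=optics.read_camera('scene'); st()"
```

```text
tray pos [81.22  2.16 10.96] Ftray [-16.94  -0.51   8.69] op 0.0005 t 24.625
t 24.625 shift cm [ 0.    1.13 -0.02] turn [-0.1 -0.2 -3.2] rows>= 0.3 | [0.4685 0.0271 0.048 ] F [-17.6   0.4   7.2] op 0.0005
tray pos [81.23  2.17 10.98] Ftray [-16.71  -0.68   8.9 ] op 0.0003 t 24.675
tray pos [81.21  2.17 10.94] Ftray [-17.23  -0.21   8.95] op 0.0001 t 24.725
```

That's firm enough. Letting go, backing straight off down the tray.

Call:
jog_arm(targets=[[-0.05,0.1,0,0,0,0,1],[-0.05,0.5,0,0,0,0,1],[-0.2,1.2,0,0,0,0,1],[-0.5,2.2,0,0,0,0,1],[-2.5,3.5,0,0,0,0,0.7]])

```text
t: 25.35
tool_pos: [0.428, 0.0294, 0.0658]
orientation: [-1.249, 1.116, 1.041]
force: [-0.0, -0.3, 0.3]
opening: 0.0064
```

Call:
jog_arm(targets=[[-3,0.5,0,0,0,0,0.4],[-7,0.5,0,0,0,2,0.3],[-11,0,0,0,0,4,0.3],[-11,0,0,0,0,5,0.3]])

```text
t: 25.85
tool_pos: [0.4117, 0.0307, 0.1784]
orientation: [-1.212, 1.174, 1.101]
force: [0.5, -0.3, -0.2]
opening: 0.046
```

```bash
python3 -c "
from h import *
st((120,-100,130),0)
c=optics.read_camera('scene');save(c['frame'],'pics/s21.png',(160,160,310,280),5)
c=optics.read_camera('wrist');save(c['frame'],'pics/w21.png')
for q in ((120.3,-106,77),(120.3,-78.5,77),(120.3,-133.5,77)): print(proj(c,tw(q)))
"
```

```text
tray pos [ 35.96   2.67 145.82] Ftray [ 0.46 -0.3  -0.21] op 0.046 t 25.85
t 25.85 shift cm [  1.62  -8.42 -10.25] turn [-0.1 -0.2  0.1] rows>= 2.2 | [0.4117 0.0307 0.1784] F [ 0.5 -0.3 -0.2] op 0.046
[121.17463659 298.89120269]
[154.40259656 299.15766042]
[ 88.23137513 298.54967463]
```

View pics/s21.png

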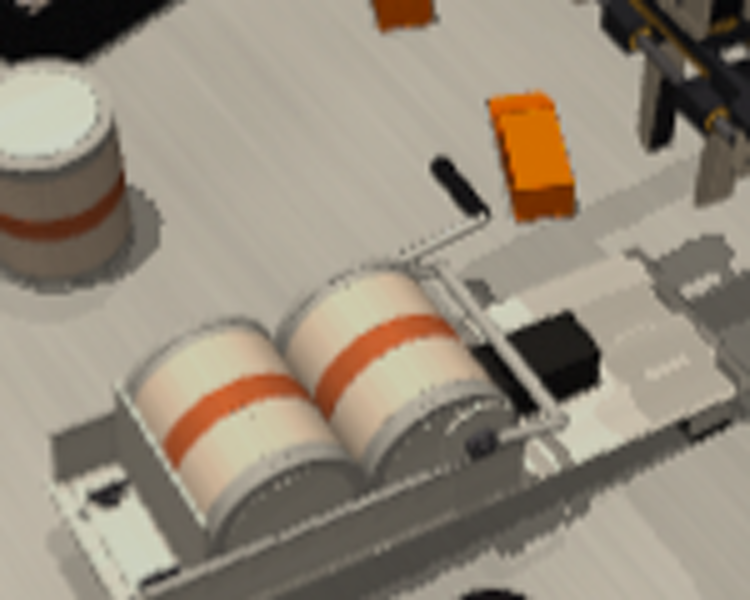

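View pics/w21.png

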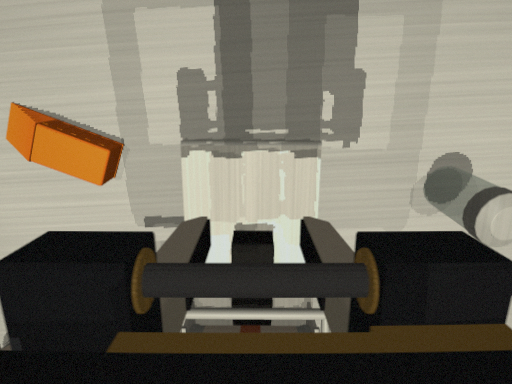

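The row and chock stay put by themselves and the bar is still down. Next the grip: turn the tool 90° so the jaws close along the tray's x.

```bash
cat >> h.py <<'E'
def barR(th=0):
    t=np.radians(th); return toolR(RT.apply((np.sin(t),0,-np.cos(t))),RT.apply((np.cos(t),0,np.sin(t))))
E
python3 -c "
from h import *
print(tw((120.3,-106,77)))
t=optics.read_camera('top');s=optics.read_camera('scene')
def blob(c,b):
    m=np.zeros(c['frame'].shape[:2],bool); m[b[1]:b[3],b[0]:b[2]]=c['frame'][b[1]:b[3],b[0]:b[2]].astype(int).sum(2)<170
    y,x=np.nonzero(m); print(len(x),x.min(),x.max(),y.min(),y.max()); return x.mean(),y.mean()
a=blob(t,(238,162,262,176)); b=blob(s,(244,188,260,206)); print(a,b); p,e=tri(t,a,s,b); print(p,e,wt(p))
plan(tw((120.3,-102,130)),barR())
"
```

```text
[ 0.49573333 -0.08266289  0.11719183]
33 241 254 167 170
50 246 257 192 202
(np.float64(247.5151515151515), np.float64(168.66666666666666)) (np.float64(251.12), np.float64(197.1))
[ 0.49880668 -0.07996747  0.1210986 ] 0.002554714584629861 [ 123.55246234 -103.14232397   80.63714197]
t 26.05 shift cm [  1.01  -8.82 -10.44] turn [89.9 -0.5 -0.2] rows>= 8.6 | [0.4087 0.0308 0.1727] F [ 0.2 -0.1 -0.6] op 0.062
```

Call:
jog_arm(targets=[[-1,-0.5,-2,10,0,0,0],[-1,-1,-4,20,0,0,0],[-1,-2,-6,30,0,0,0],[-1,-3,-8,40,0,0,0],[-1,-4,-10,50,0,0,0]])

```text
t: 26.68
tool_pos: [0.4412, -0.0715, 0.1845]
orientation: [-0.517, 1.441, 0.469]
force: [0.2, 0.3, -0.6]
opening: 0.0925
```

```bash
python3 -c "
from h import *
st(); plan(tw((121,-104,130)),barR())"
```

```text
tray pos [ 71.29 -97.85 148.82] Ftray [ 0.12  0.28 -0.65] op 0.0925 t 26.675
t 26.675 shift cm [ 1.84 -3.65  3.46] turn [39.6 -0.6 -0.1] rows>= 3.8 | [ 0.4412 -0.0715  0.1845] F [ 0.2  0.3 -0.6] op 0.0925
```

Call:
jog_arm(targets=[[0.2,-0.8,0.8,10,0,0,0],[0.6,-1.8,1.7,20,0,0,0],[1.2,-2.8,2.6,30,-0.3,0,0],[1.8,-3.6,3.5,39.6,-0.6,0,0],[1.8,-3.6,3.5,39.6,-0.6,0,0]])

```text
t: 27.3
tool_pos: [0.4908, -0.0795, 0.1683]
orientation: [0.041, 1.486, -0.042]
force: [-0.1, 0.4, 0.4]
opening: 0.0928
```

```bash
python3 -c "
from h import *
st(); plan(tw((121,-104,60)),barR())
c=optics.read_camera('wrist');save(c['frame'],'pics/w22.png')
for q in ((120.3,-106,77),(120.3,-78.5,77),(120.3,-133.5,77)): print(proj(c,tw(q)))
"
```

```text
tray pos [ 119.72 -103.07  128.4 ] Ftray [-0.06  0.38  0.38] op 0.0928 t 27.3
t 27.3 shift cm [ 6.84 -0.11  0.15] turn [ 0.  -0.2 -0.1] rows>= 1.1 | [ 0.4908 -0.0795  0.1683] F [-0.1  0.4  0.4] op 0.0928
[254.76569376 210.98022907]
[254.81202296 172.82402537]
[254.72205555 246.95949538]
```

View pics/w22.png

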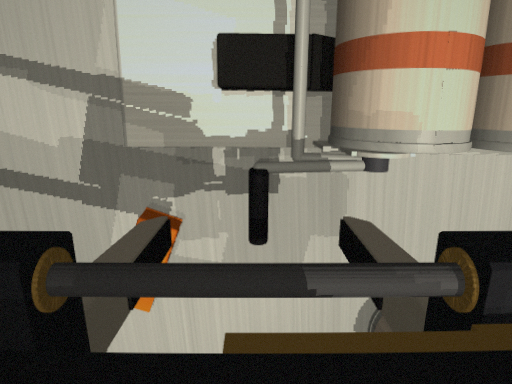

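The grip is centred at (258,206) between the open fingers, 2–4 mm from the prediction. Descending and pinching.

Call:
jog_arm(targets=[[2,0,0.2,0,0,0,0],[4.5,0,0.25,0,0,0,0],[6.5,0,0.25,0,0,0,0],[6.9,0,0.25,0,0,0,0],[6.9,0,0.25,0,0,0,0.5]], squeeze=12)

```text
t: 27.98
tool_pos: [0.4988, -0.0797, 0.1006]
orientation: [0.038, 1.486, -0.039]
force: [-0.1, 0.9, 0.7]
opening: 0.0869
```

```bash
python3 -c "
from h import *
st(); plan(tw((122,-104,60)),barR())"
```

```text
tray pos [ 121.75 -102.92   60.25] Ftray [-0.04  0.92  0.74] op 0.0869 t 27.975
t 27.975 shift cm [ 0.03 -0.11  0.02] turn [ 0.3 -0.2 -0.1] rows>= 0.0 | [ 0.4988 -0.0797  0.1006] F [-0.1  0.9  0.7] op 0.0869
```

Call:
jog_arm(targets=[[0,0,0,0,0,0,0.6],[0,0,0,0,0,0,0.8],[0,0,0,0,0,0,1],[0,0,0,0,0,0,1],[0,0,0,0,0,0,1]])

```text
t: 28.6
tool_pos: [0.4988, -0.0798, 0.1006]
orientation: [0.038, 1.486, -0.039]
force: [-0.1, 0.0, 0.3]
opening: 0.0377
```

Call:
jog_arm(targets=[[0,0,0,0,0,0,1],[0,0,0,0,0,0,1],[0,0,0,0,0,0,1]])

```text
t: 28.98
tool_pos: [0.4989, -0.0797, 0.1006]
orientation: [0.038, 1.486, -0.039]
force: [-0.0, 0.5, -0.6]
opening: 0.0137
```

```bash
python3 -c "
from h import *
st(); 
c=optics.read_camera('wrist');save(c['frame'],'pics/w23.png')
"
```

```text
tray pos [ 121.81 -102.91   60.22] Ftray [-0.09  0.53 -0.64] op 0.0137 t 28.975
```

View pics/w23.png

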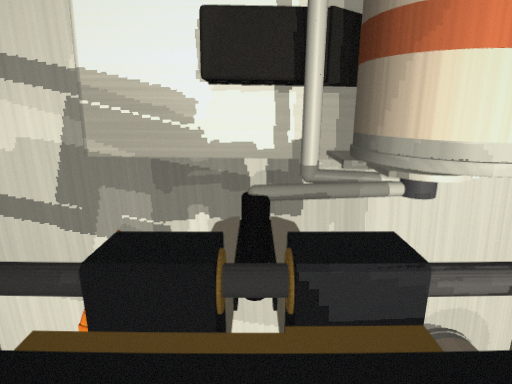

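```bash
cat >> h.py <<'E'
PV=np.array([206.5,64.0])
def arc(phis):
    s=robot.read_state(); w=wt(s["tool_pos"]); C=Rot.from_rotvec(s["orientation"])
    g=w[[0,2]]+[0,19]-PV; print("r",np.hypot(*g),"phi now deg",170-np.degrees(np.arctan2(g[1],g[0])),"t",s["t"],"F",np.round(RT.inv().apply(s["force"]),1),"op",round(s["opening"],4), "y",w[1])
    rv=np.degrees((C.inv()*barR()).as_rotvec())
    for p in phis:
        a=np.radians(170-p); q=PV+86*np.array([np.cos(a),np.sin(a)])-[0,19]
        d=C.inv().apply(tw((q[0],-103,q[1]))-s["tool_pos"])*100; print(p,np.round(d,2))
    print("turn",np.round(rv,1))
E
python3 -c "
from h import *
arc([10,20,30,40,50])"
```

```text
r 86.05189241965118 phi now deg 0.19134952630582802 t 29.025 F [ 0.5  0.9 -1.5] op 0.0136 y -102.91613149758697
10 [-1.42 -0.01  0.38]
20 [-2.78 -0.01  1.01]
30 [-4.01 -0.01  1.87]
40 [-5.07 -0.01  2.93]
50 [-5.94 -0.02  4.15]
turn [ 0.3 -0.2 -0.1]
```

Call:
jog_arm(targets=[[-0.72,0,0.16,0,0,0,1],[-1.42,0,0.38,0,0,0,1],[-2.1,0,0.67,0,0,0,1],[-2.78,0,1.0,0,0,0,1],[-3.4,0,1.42,0,0,0,1]])

```text
t: 29.65
tool_pos: [0.5083, -0.0803, 0.1355]
orientation: [0.038, 1.491, -0.039]
force: [-12.7, -0.9, 2.8]
opening: 0.0135
```

```bash
python3 -c "
from h import *
arc([30,40,50,60,70,80])
c=optics.read_camera('scene');save(c['frame'],'pics/s24.png',(160,140,310,280),5)
"
```

```text
r 87.41689779252891 phi now deg 24.24009564428124 t 29.65 F [-12.3  -1.6   3.9] op 0.0135 y -102.97980330285506
30 [-0.61 -0.    0.63]
40 [-1.68 -0.01  1.69]
50 [-2.55 -0.01  2.91]
60 [-3.2  -0.02  4.26]
70 [-3.59 -0.02  5.71]
80 [-3.74 -0.03  7.2 ]
turn [ 0.3 -0.4 -0.1]
```

View pics/s24.png

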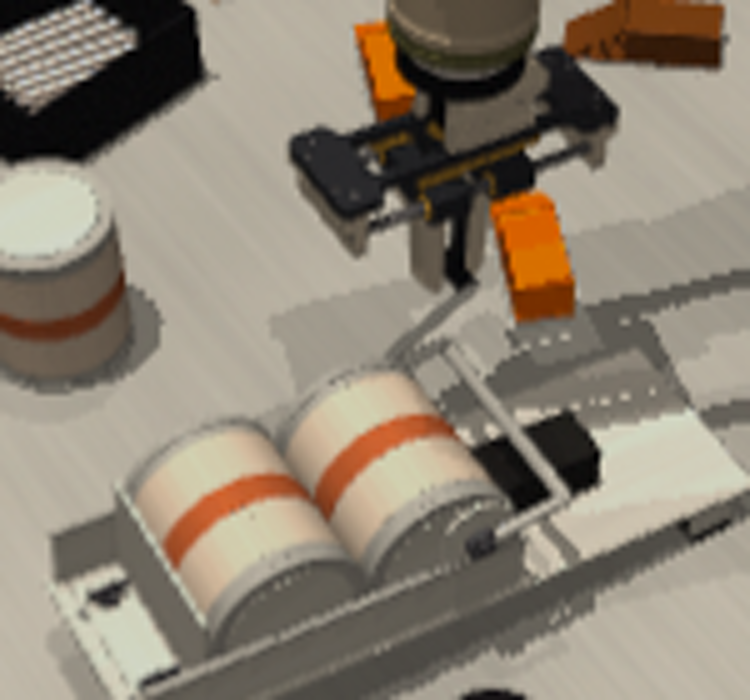

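```bash
sed -i 's/PV=np.array(\[206.5,64.0\])/PV=np.array([204.0,63.0])/' h.py; python3 -c "
from h import *
arc([30,38,46,54,62,70])
"
```

```text
r 85.9912139488806 phi now deg 26.52672016299678 t 29.7 F [-14.8  -0.    6.6] op 0.0137 y -103.07674708996203
30 [-0.41  0.01  0.32]
38 [-1.28  0.    1.15]
46 [-2.03  0.    2.09]
54 [-2.63 -0.    3.12]
62 [-3.09 -0.01  4.23]
70 [-3.39 -0.01  5.39]
turn [ 0.3 -0.4 -0.1]
```

Call:
jog_arm(targets=[[-0.4,0,0.3,0,0,0,1],[-1.28,0,1.1,0,0,0,1],[-2.03,0,2.05,0,0,0,1],[-2.63,0,3.1,0,0,0,1],[-3.1,0,4.2,0,0,0,1]])

```text
t: 30.32
tool_pos: [0.549, -0.0829, 0.1733]
orientation: [0.037, 1.488, -0.04]
force: [-5.8, -1.7, 4.9]
opening: 0.0137
```

```bash
python3 -c "
from h import *
arc([62,70,78,86,94,102])
"
```

```text
r 88.18185645939201 phi now deg 62.95207518342792 t 30.325 F [-5.2 -2.   5.3] op 0.0137 y -103.35049112686528
62 [ 0.25  0.04 -0.07]
70 [-0.04  0.03  1.09]
78 [-0.18  0.02  2.28]
86 [-0.14  0.02  3.48]
94 [0.06 0.01 4.67]
102 [0.43 0.01 5.81]
turn [ 0.3 -0.3 -0. ]
```

Call:
jog_arm(targets=[[-0.2,0,1.0,0,0,0,1],[-0.35,0,2.2,0,0,0,1],[-0.35,0,3.4,0,0,0,1],[-0.15,0,4.6,0,0,0,1],[0.2,0,5.75,0,0,0,1]])

```text
t: 30.95
tool_pos: [0.6073, -0.0861, 0.1758]
orientation: [0.037, 1.488, -0.04]
force: [-2.6, -3.7, 1.5]
opening: 0.0136
```

```bash
python3 -c "
from h import *
arc([102,108,114,120,126,130])
"
```

```text
r 87.88856770729382 phi now deg 101.71745218193692 t 30.95 F [-2.3 -3.8  1.8] op 0.0136 y -103.35768309454889
102 [ 0.19  0.04 -0.03]
108 [0.57 0.03 0.79]
114 [1.03 0.03 1.56]
120 [1.57 0.03 2.28]
126 [2.18 0.02 2.95]
130 [2.62 0.02 3.35]
turn [ 0.3 -0.3 -0. ]
```

Call:
jog_arm(targets=[[0.35,0,0.75,0,0,0,1],[0.85,0,1.55,0,0,0,1],[1.4,0,2.25,0,0,0,1],[2.0,0,2.95,0,0,0,1],[2.2,0,3.15,0,0,0,1]])

```text
t: 31.58
tool_pos: [0.6407, -0.0877, 0.1558]
orientation: [0.037, 1.489, -0.04]
force: [-1.1, -3.7, 1.5]
opening: 0.0136
```

```bash
python3 -c "
from h import *
arc([126,130])
c=optics.read_camera('scene');save(c['frame'],'pics/s25.png',(160,140,310,280),5)
"
```

```text
r 87.03576808181525 phi now deg 127.46267675946258 t 31.575 F [-0.7 -3.8  1.5] op 0.0136 y -103.22747383718593
126 [-0.09  0.02 -0.23]
130 [0.36 0.02 0.18]
turn [ 0.3 -0.3 -0. ]
```

View pics/s25.png

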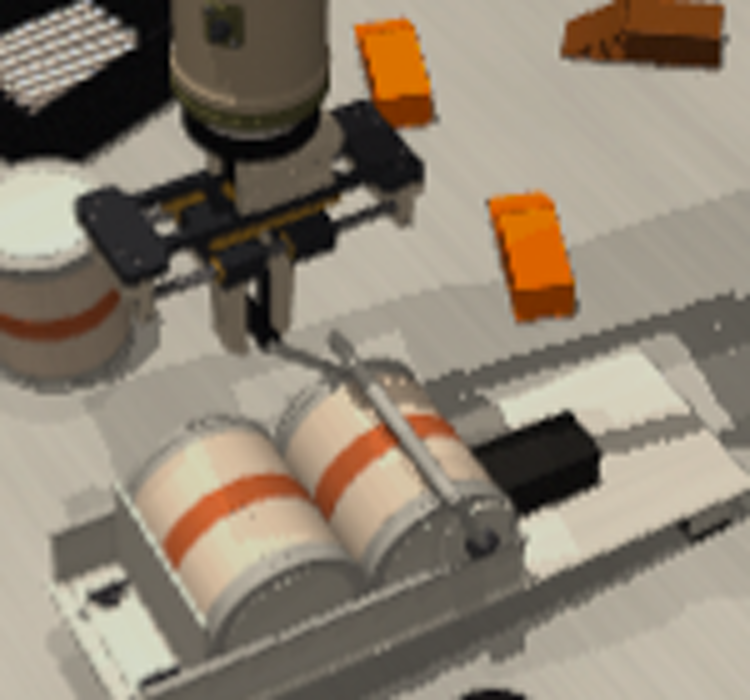

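The bar is over and both cans sit still on the chock. A touch further to feel for the stop.

Call:
jog_arm(targets=[[0.25,0,0.1,0,0,0,1],[0.45,0,0.25,0,0,0,1],[0.45,0,0.25,0,0,0,1]])

```text
t: 32.0
tool_pos: [0.6415, -0.0875, 0.1525]
orientation: [0.037, 1.493, -0.04]
force: [-18.1, -0.7, 13.8]
opening: 0.0136
```

```bash
python3 -c "
from h import *
arc([126,130])
"
```

```text
r 85.13162060983144 phi now deg 129.3543449191489 t 32.0 F [-16.8  -1.7  15.3] op 0.0136 y -102.96046708470938
126 [-0.43 -0.   -0.28]
130 [ 0.02 -0.    0.13]
turn [ 0.3 -0.5 -0. ]
```

The stop is felt clearly (23 N). Releasing and lifting away.

Call:
jog_arm(targets=[[0,0,0,0,0,0,0.7],[0,0,0,0,0,0,0.6],[0,0,0,0,0,0,0.5],[0,0,0,0,0,0,0.4],[0,0,0,0,0,0,0.4]])

```text
t: 32.62
tool_pos: [0.6415, -0.0874, 0.1523]
orientation: [0.037, 1.493, -0.04]
force: [0.0, 0.2, 0.6]
opening: 0.0547
```

Call:
jog_arm(targets=[[-1,0,0,0,0,0,0.4],[-4,0,0,0,0,0,0.4],[-8,0,0,0,0,0,0.4],[-13,0,0,0,0,0,0.4],[-15,0,0,0,0,0,0.4]])

```text
t: 33.25
tool_pos: [0.6311, -0.0872, 0.307]
orientation: [0.036, 1.486, -0.041]
force: [-0.4, -0.7, -0.2]
opening: 0.0559
```

Call:
jog_arm(targets=[[-2,0,-6,0,0,0,0.4],[-2,0,-12,0,0,0,0.4],[-2,0,-18,0,0,0,0.4],[-2,0,-24,0,0,0,0.4],[-2,0,-24,0,0,0,0.4]])

```text
t: 33.88
tool_pos: [0.3876, -0.0749, 0.3065]
orientation: [0.036, 1.485, -0.042]
force: [1.1, -0.2, 1.6]
opening: 0.0556
```

```bash
python3 -c "
from h import *
st()
c=optics.read_camera('scene');save(c['frame'],'pics/s26.png',(130,120,320,280),4)
t=optics.read_camera('top');save(t['frame'],'pics/t26.png',(190,80,330,220),5)
"
```

```text
tray pos [  28.84 -104.09  275.  ] Ftray [ 1.26 -0.13  1.48] op 0.0556 t 33.875
```

View pics/s26.png

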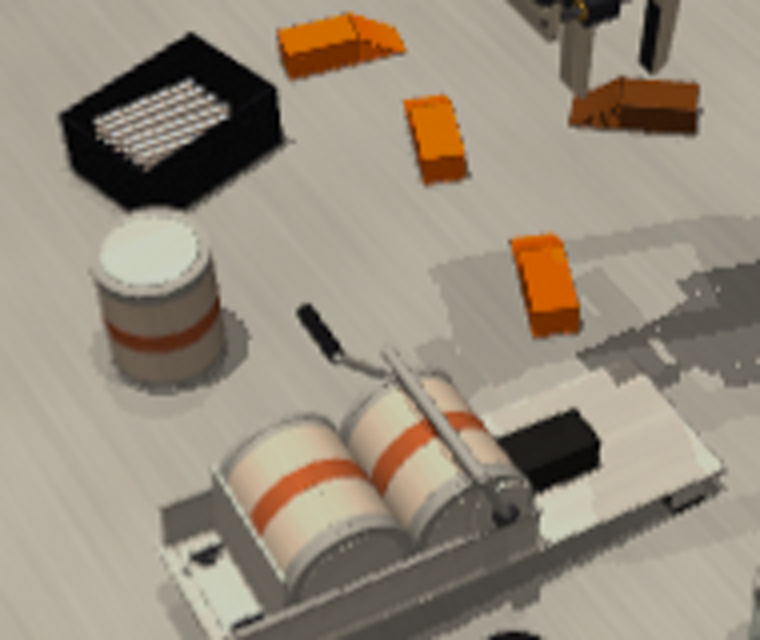

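View pics/t26.png

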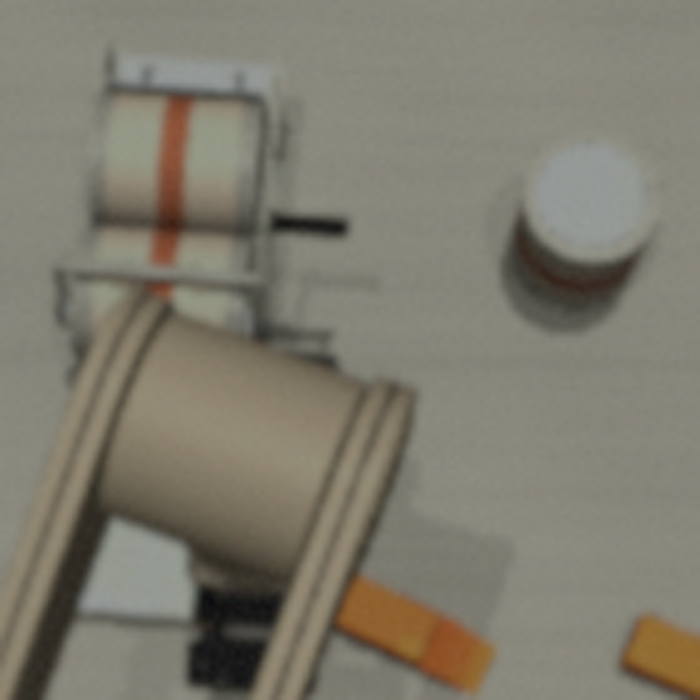

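```bash
python3 -c "
from h import *
t=optics.read_camera('top');s=optics.read_camera('scene')
p,e=tri(t,(190+310/5,80+225/5),s,(130+318/4,120+331/4)); w=wt(p); print(w,e, 'phi rad',np.radians(170)-np.arctan2(w[2]-62,w[0]-205))
st()
"
```

```text
[ 268.91953846 -107.30019743  120.35923707] 0.0008823427451581838 phi rad 2.2271025967871507
tray pos [  32.66 -104.43  275.15] Ftray [-0.22 -0.46 -0.3 ] op 0.0558 t 34.075
```

The released grip triangulates to 2.2 rad, so the bar is resting on its stop. The arm is clear and touching nothing, so I'm handing in.

```bash
python3 -c "
from plant import ticket
print(ticket.close_job())"
```

```text
the job is handed in; nothing more can be done
None
```

I pushed the black chock under the bar until the row was tight on the back stop, then let go of it. I then swung the bar over to its stop, released the grip and handed the job in at about 34 s.

**Last checks:**
- **Bar:** the released grip triangulates to about 2.2 rad, and I felt the stop at about 23 N.
- **Chock and cans:** the pictures show the chock flat against the front can and both cans at rest in the lane. The front can was rolled up by roughly 20 mm.
- **Bystanders:** the spare can and cutlery bin look unmoved in the last pictures. I did not check the shaker and flask at the end; the arm never went near them.
- **Arm:** it was clear of everything, with wrist force near zero.

**What went wrong or stays uncertain:**
- **First set-down:** the toe came down on the bar, which tipped the chock about 20° nose-up in the fingers. I set it down again further out and it settled flat.
- **Bearing down:** several pushes jammed the chock, and one of these I first took for the back stop. The wrist read up to 18 N along the tray and about 10 N down. I re-pushed with some lift and held a clean push of about 12 N for more than half a second.
- **Force on the can:** I could not measure it directly. From the figures you gave, I estimate about 9 N during the clean hold. The harder pushes also pressed down, so some of that force went into floor friction. I believe they stayed under 13 N on the can but have no reading to prove it.

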